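Hang the drying-frame gate on its hinge pin

ROBOT

A 6-joint arm with a two-finger parallel gripper is mounted at the origin on the work surface; the furniture and walls round the work are solid. World frame = base frame: x ahead of the robot, y to its left, z up, the work surface at z = 0. Lengths are in m, angles in rad, forces in N, time in s.
With the tool pointing down it reaches from about 0.25 to 0.725 m from the base axis. Payload 4 kg.
Tool frame: the origin (TCP) lies between the finger pads; the fingertips stand 11 mm ahead of it and the grasp point (between the pads) lies 8 mm behind it (tcp_to_tips is the z of the fingertips in the tool frame, in m); z points along the fingers, y is the direction in which the jaws open and shut (so a half turn about z gives the same grasp; the last joint's range is limited). The gripper opens to 85 mm and grips with 20 to 120 N. Pads are 22 mm wide; open, the fingers measure 114 mm over their backs; the gripper's body (76 mm by 85 mm) begins 54 mm behind the grasp point. The pads swing forward as they close: fully open they stand 13 mm farther back than shut.
Start: joints at [1.165, 0.241, 0.005, 1.335, 0, 1.571], TCP at [0.197, 0.459, 0.21] pointing down, gripper open.
Joint ranges: [-2.72, 2.72], [-1.05, 1.87], [-1.09, 1.28], [-1.99, 2.15], [-1.42, 1.44], [-3.14, 3.14]. Speed limits (rad/s): [2.79, 2.79, 3.14, 3.14, 3.14, 3.14].

INTERFACE

Orientations are given as a unit quaternion [x, y, z, w].
In Python, from workcell import * gives the robot as it stands.
- The arm moves only by the tool move_arm, never from a script. Its argument "moves" is a list that holds one entry, the list of rows, each a list of 7 numbers: the shift along the world's x, y, z in units of 500 mm (1.0 is 500 mm), then the turn, a rotation vector about the world's x, y, z in units of 30 degrees (1.0 is 30 degrees), then the closure, from -1 (fully open) to 1 (shut), so that 0 is half open. A call has 1 to 8 rows; each row shifts and turns the pose as measured when the row begins; what a row does not reach is not made up. A row lasts 1/12 s, in which the tool goes at most 41.7 mm and 7.16 degrees, less where a joint would pass 70% of its speed; a pose out of reach is approached as far as the arm can. A call with a number of a shift or a turn outside -1 to 1 is refused whole. A call with a gripper value outside its range is refused whole. The fingers move at their own pace and stop on an object; the grip force is fixed at half the most. Time passes only in rows, so rows that do not move let the fingers close. It gives the time, the measured TCP pose, the force and the opening at its end, in the units of the state.
- get_obs(): the state, without advancing time (a new reading comes with each control period).
- camera(name): name is "scene" or "top"; returns a dict with "pixels" (420x560x3 uint8, red, green, blue), "range_z" (420x560 float32, m along the optical axis (not along the pixel's ray), 0 where there is no reading), "fx", "fy", "cx", "cy" (pixels), "distortion" ([k1, k2, p1, p2, k3] as OpenCV has them; the pictures are not rectified), "extrinsics" (4x4, takes a point from camera to world coordinates). Camera axes: x right, y down, z forward; pixel columns grow to the right and rows downward; lengths in m; the calibration is good to about 2 mm. A picture is of the moment at which its call begins.
- job_done(): hands the job in, once; it reports no verdict.
The state is a dict: "clock": time; "joint_pos": joint angles; "joint_vel": joint speeds; "tau": joint torques, N m; "eef_pos": TCP position; "tool_rot": TCP orientation; "ft_force": force on the tool from outside, world axes, zero at the start; "ft_torque": the same for the moment, N m; "grip_width": finger opening in m.
Only numpy, scipy, OpenCV 4.12 (cv2) and the standard library are available. Lean on these libraries where they do the work, as an engineer would, in place of code of your own. Each camera call takes 0.05 s, during which the arm holds its last target.

TASK

Fit the loose wooden gate to the drying frame: first take the steel hinge pin from its block and drop it fully home in the brass knuckle on the frame's jamb block and let it go; then lower the gate's knuckle over the pin until the two knuckles meet with their holes in line. Turn the gate to its closed position, parallel to the frame's opposite side wall, and finish while still gripping the gate, holding it upright and still there with its feet clear of the base board. Leave everything else undisturbed.

Things in the scene. Friction and masses are not known exactly. Their poses are not given: they have to be found in the camera images.
- frame_knuckle (a point): Centre of the upper mouth of the frame's fixed knuckle, 60 mm above the table: an upright brass barrel 22 mm across, 44 mm tall, with a blind bore 11.6 mm wide and 40 mm deep. z is up the bore; x points to the wooden jamb block, whose face is 24 mm away and whose top is 105 mm above the table (between them nothing is higher than 60 mm). The closed gate extends toward -x.
- frame: The drying frame, fixed; axes as frame_knuckle. Origin: centre of the underside of its plywood base board, 230 x 230 x 12 mm. frame_knuckle is at (61, 90, 60) mm. Back wall at x = 100 mm and side wall at y = -95 mm, 14 mm thick, tops 90 mm above the table; low plaster moulds and a tile lie inside.
- gate_mid (a point): Centre of the loose gate's brown board, half-way up: 150 mm long (x), 12 mm thick (y), 95 mm tall (z up), upright on two cross feet 46 mm wide, 10 mm high, 55 mm either side of the middle; 0.17 to 0.29 kg. Grip across the thickness at the top edge. The knuckle is at its +x end. Hung, its underside is 20 mm above the table (8 mm above the base); closed, its x points along frame_knuckle's x.
- gate_knuckle (a point): Centre of the lower mouth of the gate's hinge knuckle, 99 mm from the board's centre toward +x and 40 mm above the gate's underside; a brass barrel 22 mm across and 30 mm tall with a through bore 11.6 mm wide; axes as those of the gate, z up the bore. Hung, this point meets frame_knuckle.
- gate_free_foot (a point): Middle of the underside of the gate, at the outer edge of the foot that is farther from the knuckle (63 mm from the board's centre toward -x); axes as those of the gate.
- gate: The gate as described at gate_mid; its origin is the centre of its underside, below gate_mid, same axes.
- pin_mid (a point): Middle of the loose steel pin, half-way along: 10 mm diameter, 93 mm long, both ends tapering over 6 mm to 4 mm width, about 55 g; z along it. It starts loosely upright in a dark wooden block 60 x 60 x 30 mm, hole 22 mm deep, foot 8 mm above the table. Home in the frame's knuckle, this point is 6.5 mm and its top 53 mm above the mouth; it may lean there by about 0.04 rad.
- pin: The same pin; its origin is the centre of its foot, z along it.
- green_jar: Bystander: small paint jar 47 mm wide, 60 mm tall, green band and white cap, origin at the centre of its underside.
- wood_stamp: Bystander: wooden stamp 26 mm wide, 67 mm tall, origin at the centre of its underside.

How it is judged:
On the way, in this order (a step that is already met when the one before it is completed fails the run):
1. the pin stands fully home in the frame's knuckle and has been let go, while the gate is not yet on it (z of pin_mid in the frame of frame_knuckle below 0.01 m and horizontal distance between pin_mid and frame_knuckle below 0.004 m and angle between pin_mid's own z axis and vertical below 0.1 rad and contact force between the fingers and pin below 0.1 N and horizontal distance between gate_knuckle and frame_knuckle above 0.02 m), for 0.2 s.
2. the gate's knuckle has been lowered over the pin onto the frame's knuckle (z of pin_mid in the frame of frame_knuckle below 0.01 m and horizontal distance between pin_mid and frame_knuckle below 0.004 m and angle between pin_mid's own z axis and vertical below 0.1 rad and horizontal distance between gate_knuckle and frame_knuckle below 0.003 m and z of gate_knuckle in the frame of frame_knuckle between -0.003 and 0.004 m), for 0.1 s.
At the end, for the whole second after the job is handed in: Pin let go and within 3.5 mm of fully down in the frame's knuckle; the gate's knuckle on it, holes in line within 3 mm, gap under 4 mm; gate upright within 0.06 rad, closed within 0.1 rad, free foot at least 2 mm off the base board, still, and still gripped (all of step 2 and angle between gate_mid's own z axis and vertical below 0.06 rad and angle between the x axis of gate_mid and the x axis of frame_knuckle, either way round below 0.1 rad and x of gate_mid in the frame of frame_knuckle below -0.08 m and z of gate_free_foot in the frame of frame_knuckle above -0.046 m and contact force between the fingers and gate above 2 N and contact force between the fingers and pin below 0.1 N and linear speed of gate below 0.02 m/s); the arm keeps its last pose, push and grip.
It fails at once if the green jar is knocked or shifted by more than 15 mm (distance of green_jar from where it was at the start of the episode above 0.015 m).
It fails at once if the wood stamp is knocked or shifted by more than 15 mm (distance of wood_stamp from where it was at the start of the episode above 0.015 m).
It also fails if it takes over 64 s, if anything falls off the work surface, if the arm or the gripper's body presses on something with over 40 N, if the wrist force passes 120 N, or if a joint passes its speed limit or range.

## Working session

There is one attempt and no reset: what is moved stays moved. The work goes in short steps, Python scripts to look and compute and a tool call to move; the robot and the scene stay as the last step left them, time stands still between calls to the robot, and variables do not carry over. Pictures are saved under pics/ and viewed, and the job is handed in when it is done.

Besides the shell and the picture viewer there is one more tool, called after "Call:" as name([rows], argument=value, ...), one row to a line, values as JSON. move_arm: Moves the arm, as the interface text tells. Shifts and turns lie within -1 to 1; 1 stands for 500 mm of shift or 30 degrees of turn. Its arguments: {"type":"object","properties":{"moves":{"type":"array","items":{"type":"array","items":{"type":"array","items":{"type":"number"}}}}},"required":["moves"]}

```bash
ls; mkdir -p pics
cat > h.py <<'E'
import numpy as np, cv2
from workcell import *
def cam(n):
    c=camera(n); c['K']=np.array([[c['fx'],0,c['cx']],[0,c['fy'],c['cy']],[0,0,1.]]); c['D']=np.array(c['distortion'],float); c['T']=np.array(c['extrinsics']); return c
def rays(c,uv):
    p=cv2.undistortPoints(np.array(uv,float).reshape(-1,1,2),c['K'],c['D']).reshape(-1,2)
    return np.c_[p,np.ones(len(p))]
def onplane(c,uv,z):
    d=rays(c,uv)@c['T'][:3,:3].T; o=c['T'][:3,3]
    return o+d*((z-o[2])/d[:,2])[:,None]
def cloud(c):
    h,w=c['range_z'].shape
    v,u=np.mgrid[:h,:w]; r=rays(c,np.c_[u.ravel(),v.ravel()])
    P=r*c['range_z'].reshape(-1,1)
    return (P@c['T'][:3,:3].T+c['T'][:3,3]).reshape(h,w,3)
def proj(c,P):
    P=np.array(P,float).reshape(-1,3); Ti=np.linalg.inv(c['T']); q=P@Ti[:3,:3].T+Ti[:3,3]
    return cv2.projectPoints(q,np.zeros(3),np.zeros(3),c['K'],c['D'])[0].reshape(-1,2)
def save(c,n): cv2.imwrite('pics/'+n+'.png',c['pixels'][:,:,::-1])
E
python3 - <<'E'
from h import *
for n in('top','scene'):
    c=cam(n); save(c,n+'0'); print(n,c['T'].round(3),c['fx'],c['D'])
    np.savez(n+'0.npz',**{k:v for k,v in c.items()})
print(get_obs())
E
```

```text
pics
top [[ 0.013 -0.993  0.114  0.486]
 [-1.    -0.013  0.003  0.005]
 [-0.002 -0.114 -0.993  1.082]
 [ 0.     0.     0.     1.   ]] 416.93769270430914 [-0.10880706  0.          0.          0.          0.        ]
scene [[-0.883 -0.318  0.345  0.259]
 [-0.469  0.6   -0.648  0.649]
 [-0.001 -0.734 -0.679  0.769]
 [ 0.     0.     0.     1.   ]] 442.5988598969226 [0.00844303 0.         0.         0.         0.        ]
{'clock': 0.1, 'joint_pos': array([ 1.16499167e+00,  2.41331376e-01,  3.89044077e-03,  1.33522149e+00,
       -2.62470778e-06,  1.57083185e+00]), 'joint_vel': array([-8.25691614e-04, -7.59128379e-04,  4.00041176e-03,  1.35591727e-03,
        7.26666606e-05,  1.50863219e-05]), 'tau': array([ 3.71510669e-04, -3.73137510e+01,  2.53009951e+01,  1.08607707e-02,
        5.06574895e-05,  4.02016724e-06]), 'eef_pos': array([0.19714361, 0.45884227, 0.20931717]), 'tool_rot': array([ 2.01530271e-01,  9.79481842e-01, -9.14174352e-04, -1.86719452e-04]), 'ft_force': array([ 0.60951687, -0.39052698,  0.09783929]), 'ft_torque': array([-0.03805163, -0.00957991,  0.01214566]), 'grip_width': 0.08516716988726837}
```

View pics/top0.png

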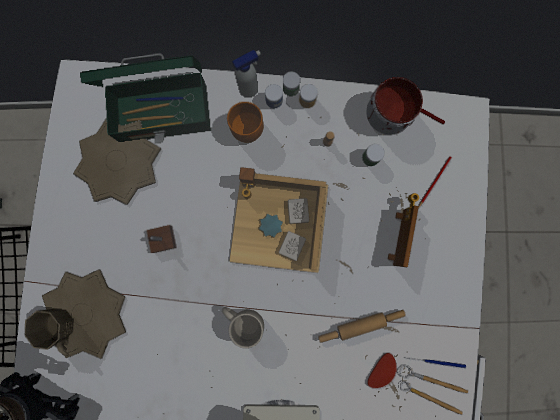

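View pics/scene0.png

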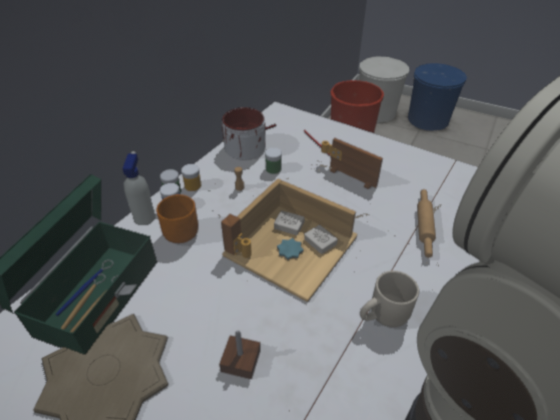

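Run:
```python
from h import *
im=cv2.imread('pics/top0.png'); s=cv2.imread('pics/scene0.png')
def crop(i,x,y,w,h,k): return cv2.resize(i[y:y+h,x:x+w],None,fx=k,fy=k,interpolation=cv2.INTER_CUBIC)
g=lambda i:np.clip(i*1.6,0,255).astype(np.uint8)
cv2.imwrite('pics/a.png',g(crop(im,225,160,110,115,5)))
cv2.imwrite('pics/b.png',np.hstack([g(crop(im,375,180,65,95,6)),g(crop(im,135,200,60,95,6))]))
cv2.imwrite('pics/c.png',g(crop(s,210,170,160,130,5)))
cv2.imwrite('pics/d.png',np.hstack([g(crop(s,310,120,85,75,4)),g(crop(s,210,315,65,75,4))]))
c=cam('top'); P=cloud(c)
for n,(u,v) in dict(jamb=(246,174),kn=(246,192),gate=(405,225),pinblk=(160,238),base=(240,260),gk=(414,199),table=(200,200)).items(): print(n,P[v,u].round(4))
c=cam('scene'); P=cloud(c)
for n,(u,v) in dict(jamb=(231,220),kn=(245,241),gate=(355,146),pinblk=(235,345),pin=(239,337),base=(290,280),table=(180,290)).items(): print(n,P[v,u].round(4))
```

```text
jamb [0.6695 0.0912 0.1035]
kn [0.6372 0.0968 0.0266]
gate [ 0.5561 -0.3049  0.0469]
pinblk [0.5156 0.3088 0.0458]
base [0.4639 0.1098 0.0111]
gk [ 0.6214 -0.3277  0.0526]
table [0.6182 0.2195 0.0015]
jamb [0.6638 0.0942 0.1099]
kn [0.6351 0.0893 0.0542]
gate [ 0.5328 -0.3105  0.0957]
pinblk [0.5288 0.3048 0.0303]
pin [0.5083 0.3172 0.0916]
base [0.5121 0.111  0.0141]
table [0.7114 0.2361 0.0021]
```

View pics/a.png

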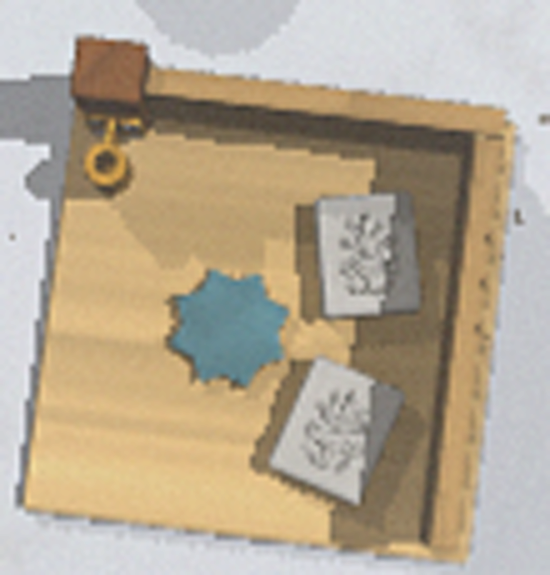

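View pics/b.png

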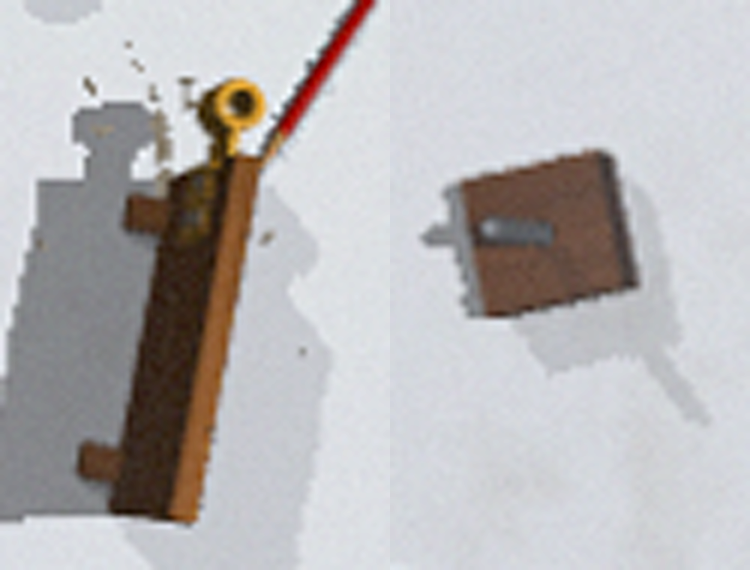

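View pics/c.png

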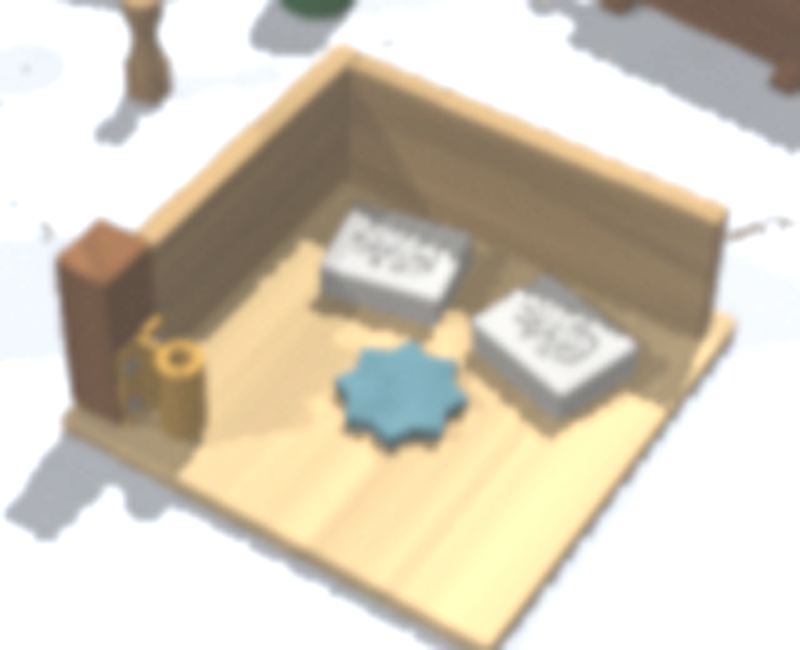

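View pics/d.png

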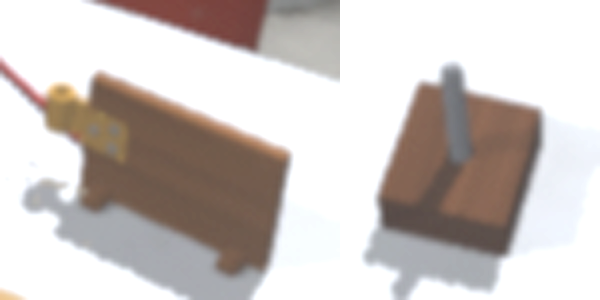

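```bash
cat >> h.py <<'E'
def tri(cs,uvs):
    A=np.zeros((3,3));b=np.zeros(3);L=[]
    for c,uv in zip(cs,uvs):
        d=(rays(c,[uv])@c['T'][:3,:3].T)[0]; d/=np.linalg.norm(d); M=np.eye(3)-np.outer(d,d); A+=M; b+=M@c['T'][:3,3]; L.append((M,c['T'][:3,3]))
    p=np.linalg.solve(A,b); return p,[float(np.linalg.norm(M@(p-o))) for M,o in L]
def cr(x,y,k,p): return [(p[0]+.5)/k-.5+x,(p[1]+.5)/k-.5+y]
E
python3 - <<'E'
from h import *
np.set_printoptions(suppress=True,precision=4)
t=cam('top'); s=cam('scene')
T=lambda p:cr(225,160,5,p); S=lambda p:cr(210,170,5,p)
print('kn top',onplane(t,[T((107,166))],.06),'scene',onplane(s,[S((180,358))],.06), tri([t,s],[T((107,166)),S((180,358))]))
# base corners at z=.012
print('base top', onplane(t,[T((22,508)),T((468,562)),T((75,110))],.012),'scene left/near', onplane(s,[S((68,418)),S((492,648)),S((733,325))],.012))
# jamb top corners .105, back wall outer edge .09
print('jamb',onplane(t,[T((78,38)),T((150,48)),T((144,105)),T((74,100))],.105))
print('back/side outer corner',onplane(t,[T((515,108)),T((468,562))],.09))
G=lambda p:cr(375,180,6,p); Q=lambda p:cr(310,120,4,p)
print('gate top edge corners top cam', onplane(t,[G((232,156)),G((258,158)),G((195,520)),G((170,516))],.095))
print('scene', onplane(s,[Q((97,74)),Q((290,152))],.095), tri([t,s],[G((258,158)),Q((97,74))]))
print('gk ring (z=.07)',onplane(t,[G((238,101))],.07),onplane(s,[Q((62,90))],.07))
B=lambda p:cr(135,200,6,(p[0]-390,p[1])); D=lambda p:cr(210,315,4,(p[0]-340,p[1]))
print('pin top',tri([t,s],[B((487,229)),D((452,66))]),onplane(t,[B((487,229))],.101),onplane(s,[D((452,66))],.101))
print('pin at block',onplane(t,[B((549,231))],.03),onplane(s,[D((460,161))],.03))
E
```

```text
kn top [[0.6304 0.0939 0.06  ]] scene [[0.6305 0.0937 0.06  ]] (array([0.6304, 0.0939, 0.0602]), [2.4425524370719996e-05, 2.442552437089557e-05])
base top [[ 0.4604  0.1378  0.012 ]
 [ 0.4361 -0.09    0.012 ]
 [ 0.6665  0.1154  0.012 ]] scene left/near [[ 0.6816  0.112   0.012 ]
 [ 0.4576  0.1366  0.012 ]
 [ 0.4348 -0.0851  0.012 ]]
jamb [[0.6856 0.1053 0.105 ]
 [0.6811 0.0708 0.105 ]
 [0.6535 0.073  0.105 ]
 [0.6555 0.1064 0.105 ]]
back/side outer corner [[ 0.657  -0.105   0.09  ]
 [ 0.4397 -0.0831  0.09  ]]
gate top edge corners top cam [[ 0.5998 -0.3117  0.095 ]
 [ 0.5991 -0.3224  0.095 ]
 [ 0.4548 -0.2941  0.095 ]
 [ 0.4563 -0.2841  0.095 ]]
scene [[ 0.5969 -0.32    0.095 ]
 [ 0.4532 -0.2948  0.095 ]] (array([ 0.5988, -0.3234,  0.0924]), [0.0006464731009844643, 0.0006464731009845038])
gk ring (z=.07) [[ 0.6256 -0.3228  0.07  ]] [[ 0.6234 -0.3262  0.07  ]]
pin top (array([0.5133, 0.3142, 0.1023]), [0.0009417200880044969, 0.000941720088004595]) [[0.5142 0.315  0.101 ]] [[0.5129 0.3133 0.101 ]]
pin at block [[0.5159 0.3106 0.03  ]] [[0.511  0.3176 0.03  ]]
```

Call:
move_arm([
  [[0.075, -0.034, 0, 0, 0, 0.07, -1], [0.075, -0.034, 0, 0, 0, 0.07, -1], [0.075, -0.034, 0, 0, 0, 0.07, -1], [0.075, -0.034, 0, 0, 0, 0.07, -1], [0.075, -0.034, 0, 0, 0, 0.07, -1], [0.075, -0.034, 0, 0, 0, 0.07, -1], [0.075, -0.034, 0, 0, 0, 0.07, -1], [0.075, -0.034, 0, 0, 0, 0.07, -1]],
])

```text
clock: 0.97
eef_pos: [0.4958, 0.323, 0.2098]
tool_rot: [0.039, 0.999, 0.001, -0.002]
ft_force: [-0.2, 0.3, 0.7]
grip_width: 0.0859
```

```bash
cat > go.py <<'E'
import sys,numpy as np
from workcell import *
from scipy.spatial.transform import Rotation as R
o=get_obs(); tx,ty,tz,yaw=map(float,sys.argv[1:5]); n=int(sys.argv[5])
# target: tool down, jaw (tool y) at angle yaw deg
y=np.array([np.cos(np.radians(yaw)),np.sin(np.radians(yaw)),0]);z=np.array([0,0,-1.]);x=np.cross(y,z)
Rt=R.from_matrix(np.c_[x,y,z]); r0=R.from_quat(o['tool_rot'])
rv=(Rt*r0.inv()).as_rotvec()
d=(np.array([tx,ty,tz])-o['eef_pos'])
print(o['clock'],o['eef_pos'].round(4),'F',o['ft_force'].round(2),o['ft_torque'].round(3),'w',round(o['grip_width'],4))
print('tilt',r0.as_matrix().round(4)[:,1:].tolist())
print('per row',(d/.5/n).round(4),(np.degrees(rv)/30/n).round(4),'total mm',(d*1e3).round(1),'deg',np.degrees(rv).round(2))
E
python3 go.py .513 .314 .14 84 1
```

```text
0.9667 [0.4958 0.323  0.2098] F [-0.22  0.27  0.66] [ 0.061 -0.046 -0.009] w 0.0859
tilt [[0.0775, -0.003], [0.997, 0.0016], [0.0013, -1.0]]
per row [ 0.0344 -0.018  -0.1396] [-0.0031 -0.0057 -0.0518] total mm [ 17.2  -9.  -69.8] deg [-0.09 -0.17 -1.55]
```

Call:
move_arm([
  [[0.034, -0.018, -0.03, 0, 0, -0.05, -1], [0, 0, -0.07, 0, 0, 0, -1], [0, 0, -0.07, 0, 0, 0, -1], [0, 0, -0.05, 0, 0, 0, -1], [0, 0, 0, 0, 0, 0, -1]],
])

```text
clock: 1.38
eef_pos: [0.5255, 0.3068, 0.0969]
tool_rot: [0.06, 0.998, 0.002, 0.003]
ft_force: [-1.3, -0.2, -0.7]
grip_width: 0.0851
```

```bash
python3 go.py .513 .314 .072 84 2
python3 - <<'E'
from h import *
t=cam('top');s=cam('scene')
a=cv2.resize(t['pixels'][170:290,90:230],None,fx=3,fy=3,interpolation=2);b=cv2.resize(s['pixels'][270:390,170:310],None,fx=3,fy=3,interpolation=2)
cv2.imwrite('pics/e.png',np.hstack([a,b])[:,:,::-1])
E
```

```text
1.3833 [0.5255 0.3068 0.0969] F [-1.28 -0.18 -0.73] [-0.059  0.065 -0.011] w 0.0851
tilt [[0.1189, 0.007], [0.9929, 0.0043], [0.0051, -1.0]]
per row [-0.0125  0.0072 -0.0249] [-0.0041  0.0066  0.0139] total mm [-12.5   7.2 -24.9] deg [-0.25  0.4   0.83]
```

View pics/e.png

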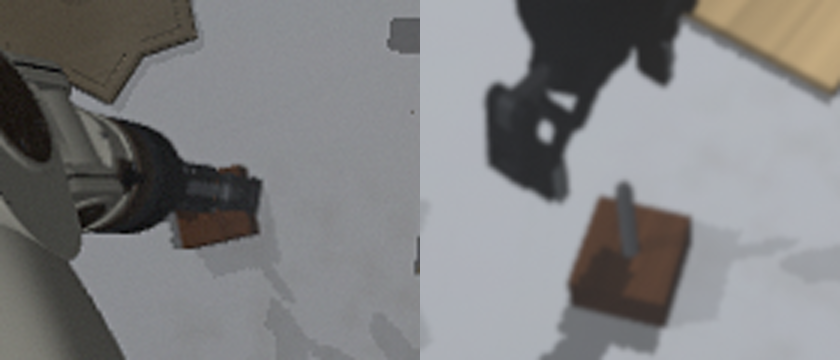

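Call:
move_arm([
  [[-0.013, 0.008, 0, 0, 0, 0.014, -1], [-0.006, 0.003, -0.02, 0, 0, 0, -1], [0, 0, -0.015, 0, 0, 0, -1], [0, 0, 0, 0, 0, 0, -1], [0, 0, 0, 0, 0, 0, -1]],
])

```text
clock: 1.9
eef_pos: [0.521, 0.3193, 0.092]
tool_rot: [0.054, 0.998, 0.009, 0.012]
ft_force: [0.5, -0.2, -0.4]
grip_width: 0.0854
```

```bash
python3 go.py .513 .314 .072 84 1
python3 - <<'E'
from h import *
t=cam('top');s=cam('scene')
o=get_obs();p=o['eef_pos'];
print(proj(s,[p+[0,.042,-.0],p-[0,.042,0],p]),proj(s,[[.513,.314,.101]]))
b=cv2.resize(s['pixels'][270:390,170:310],None,fx=4,fy=4,interpolation=2)
cv2.imwrite('pics/e2.png',b[:,:,::-1])
E
```

```text
1.9 [0.521  0.3193 0.092 ] F [ 0.49 -0.23 -0.43] [-0.023  0.004  0.009] w 0.0854
tilt [[0.1068, 0.0256], [0.9941, 0.0161], [0.0188, -0.9995]]
per row [-0.0159 -0.0107 -0.0401] [-0.0309  0.0489  0.0049] total mm [ -8.   -5.3 -20. ] deg [-0.93  1.47  0.15]
[[218.64132304 354.50094463]
 [244.67181621 316.25143906]
 [232.12452972 334.68719601]] [[237.34854198 331.42260729]]
```

View pics/e2.png

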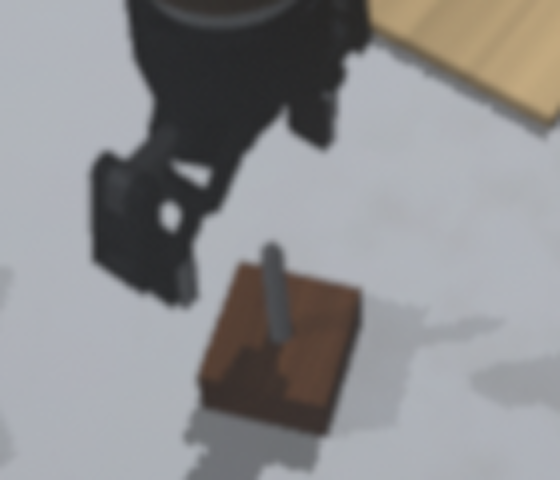

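Run:
```python
from workcell import *
o=get_obs();print(o['joint_pos'].round(3),o['joint_vel'].round(3),o['tau'].round(2))
```

```text
[0.549 0.505 0.078 1.114 0.    0.657] [-0.006  0.003 -0.     0.001  0.001 -0.001] [ 1.200e-01 -4.819e+01  2.391e+01 -2.300e-01  1.000e-02  0.000e+00]
```

Call:
move_arm([
  [[0, 0, 0, 0, 0, 0, -1], [0, 0, 0, 0, 0, 0, -1]],
])

```text
clock: 2.17
eef_pos: [0.5214, 0.3194, 0.0928]
tool_rot: [0.054, 0.998, 0.009, 0.013]
ft_force: [-0.4, 0.7, 0.6]
grip_width: 0.0855
```

```bash
python3 go.py .513 .314 .072 84 1
python3 - <<'E'
from workcell import *
o=get_obs();print(o['joint_pos'].round(3),o['joint_vel'].round(3),o['tau'].round(2))
E
```

```text
2.1667 [0.5214 0.3194 0.0928] F [-0.39  0.69  0.58] [-0.033  0.014  0.016] w 0.0855
tilt [[0.1071, 0.0265], [0.9941, 0.0166], [0.0193, -0.9995]]
per row [-0.0168 -0.0108 -0.0415] [-0.0317  0.0505  0.0054] total mm [ -8.4  -5.4 -20.8] deg [-0.95  1.52  0.16]
[0.549 0.504 0.079 1.115 0.    0.657] [-0.    -0.003  0.004  0.    -0.    -0.   ] [  0.06 -48.16  23.93  -0.22   0.     0.  ]
```

Call:
move_arm([
  [[-0.017, -0.011, -0.04, -0.032, 0.05, 0.005, -1]],
])

```text
clock: 2.25
eef_pos: [0.5164, 0.3159, 0.077]
tool_rot: [0.052, 0.999, 0.003, 0.004]
ft_force: [-0.0, 0.6, 0.7]
grip_width: 0.0853
```

```bash
python3 go.py .513 .314 .072 84 1; python3 -c "
from workcell import *
camera('top');camera('top')";python3 go.py .513 .314 .072 84 1
```

```text
2.25 [0.5164 0.3159 0.077 ] F [-0.02  0.58  0.71] [ 0.053 -0.034  0.023] w 0.0853
tilt [[0.1047, 0.0088], [0.9945, 0.005], [0.0059, -0.9999]]
per row [-0.0068 -0.0039 -0.0101] [-0.0096  0.0168  0.0004] total mm [-3.4 -1.9 -5. ] deg [-0.29  0.5   0.01]
2.35 [0.5105 0.3122 0.0696] F [-0.78  0.1  -0.92] [-0.003  0.094 -0.011] w 0.085
tilt [[0.1048, -0.0058], [0.9945, -0.004], [-0.0046, -1.0]]
per row [0.005  0.0035 0.0048] [ 0.0076 -0.0112  0.0006] total mm [2.5 1.8 2.4] deg [ 0.23 -0.33  0.02]
```

```bash
cat > w.py <<'E'
from workcell import *
import sys
for i in range(int(sys.argv[1])): camera('top')
E
python3 w.py 3; python3 go.py .513 .314 .072 84 1
```

```text
2.5 [0.5127 0.3136 0.0721] F [-0.04 -0.64  0.18] [ 0.006 -0.056  0.008] w 0.0855
tilt [[0.1048, -0.0008], [0.9945, -0.0008], [-0.0009, -1.0]]
per row [ 0.0007  0.0007 -0.0002] [ 0.0015 -0.0015  0.0006] total mm [ 0.3  0.4 -0.1] deg [ 0.04 -0.05  0.02]
```

Call:
move_arm([
  [[0, 0, 0, 0, 0, 0, 1], [0, 0, 0, 0, 0, 0, 1], [0, 0, 0, 0, 0, 0, 1], [0, 0, 0, 0, 0, 0, 1], [0, 0, 0, 0, 0, 0, 1], [0, 0, 0, 0, 0, 0, 1], [0, 0, 0, 0, 0, 0, 1], [0, 0, 0, 0, 0, 0, 1]],
])

```text
clock: 3.17
eef_pos: [0.5143, 0.3144, 0.0742]
tool_rot: [0.053, 0.999, 0.001, 0.001]
ft_force: [-0.6, 0.4, -1.0]
grip_width: 0.003
```

```bash
python3 go.py .513 .314 .072 84 1
python3 - <<'E'
from h import *
t=cam('top');s=cam('scene')
b=cv2.resize(s['pixels'][270:390,170:310],None,fx=4,fy=4,interpolation=2)
cv2.imwrite('pics/e3.png',b[:,:,::-1])
E
```

```text
3.1667 [0.5143 0.3144 0.0742] F [-0.58  0.37 -1.03] [-0.04  -0.02   0.039] w 0.003
tilt [[0.1052, 0.003], [0.9945, 0.0014], [0.0017, -1.0]]
per row [-0.0026 -0.0008 -0.0044] [-0.0026  0.0057  0.0012] total mm [-1.3 -0.4 -2.2] deg [-0.08  0.17  0.04]
```

View pics/e3.png

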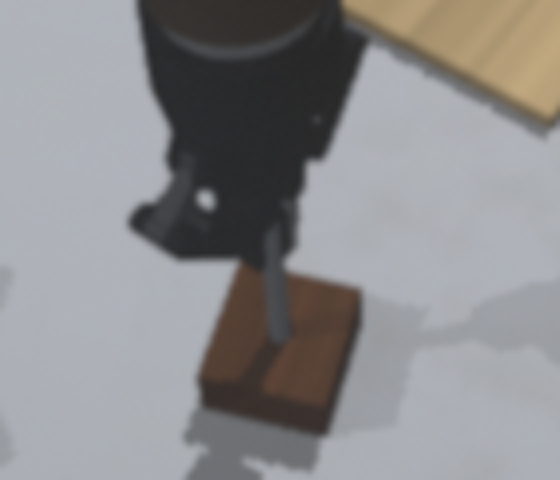

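```bash
python3 w.py 4; python3 go.py .513 .314 .072 84 1
python3 - <<'E'
from h import *
t=cam('top');s=cam('scene');p=get_obs()['eef_pos']
print(proj(s,[p-[0,0,.011],[.513,.314,.101],[.513,.314,.03]]).round(1))
print(proj(t,[p-[0,0,.011]]))
b=cv2.resize(s['pixels'][300:370,200:280],None,fx=8,fy=8,interpolation=2)
cv2.imwrite('pics/e4.png',np.clip(b[:,:,::-1]*2.,0,255))
P=cloud(s); print(P[330:360:3,236:243:2].round(3).tolist())
E
```

```text
3.4667 [0.5143 0.3144 0.0741] F [-0.    0.17 -0.2 ] [-0.072  0.006  0.021] w 0.003
tilt [[0.1052, 0.0029], [0.9945, 0.0014], [0.0017, -1.0]]
per row [-0.0026 -0.0008 -0.0043] [-0.0027  0.0056  0.0013] total mm [-1.3 -0.4 -2.1] deg [-0.08  0.17  0.04]
[[237.9 343.1]
 [237.3 331.4]
 [239.7 352.8]]
[[155.72368144 238.27177156]]
[[[0.509, 0.322, 0.119], [0.505, 0.322, 0.123], [0.504, 0.318, 0.118], [0.504, 0.313, 0.11]], [[0.51, 0.322, 0.11], [0.505, 0.323, 0.114], [0.259, 0.649, 0.769], [0.505, 0.312, 0.1]], [[0.51, 0.324, 0.103], [0.506, 0.323, 0.105], [0.508, 0.315, 0.092], [0.538, 0.268, 0.001]], [[0.514, 0.319, 0.084], [0.509, 0.32, 0.088], [0.507, 0.317, 0.085], [0.523, 0.289, 0.032]], [[0.516, 0.318, 0.07], [0.51, 0.319, 0.077], [0.507, 0.318, 0.077], [0.521, 0.293, 0.029]], [[0.527, 0.304, 0.031], [0.511, 0.319, 0.066], [0.508, 0.317, 0.065], [0.517, 0.299, 0.031]], [[0.524, 0.31, 0.031], [0.511, 0.32, 0.058], [0.508, 0.318, 0.057], [0.508, 0.312, 0.047]], [[0.521, 0.314, 0.03], [0.512, 0.32, 0.046], [0.509, 0.318, 0.047], [0.507, 0.314, 0.042]], [[0.518, 0.319, 0.03], [0.513, 0.32, 0.035], [0.51, 0.318, 0.035], [0.507, 0.316, 0.033]], [[0.515, 0.324, 0.03], [0.512, 0.322, 0.03], [0.509, 0.32, 0.028], [0.505, 0.32, 0.031]]][ WARN:0@2.810] global loadsave.cpp:1063 imwrite_ Unsupported depth image for selected encoder is fallbacked to CV_8U.
```

View pics/e4.png

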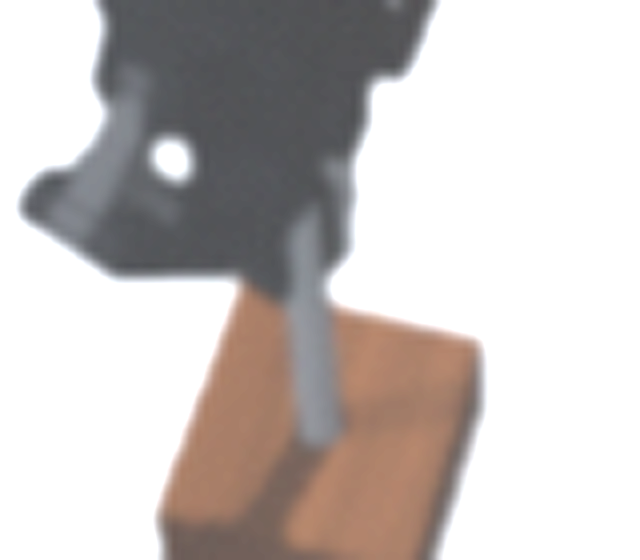

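Call:
move_arm([
  [[0, 0, 0, 0, 0, 0, -1], [0, 0, 0, 0, 0, 0, -1], [0, 0, 0, 0, 0, 0, -1], [0, 0, 0, 0, 0, 0, -1], [0, 0, 0, 0, 0, 0, -1], [0, 0, 0, 0, 0, 0, -1], [0, 0, 0, 0, 0, 0, -1], [0, 0, 0, 0, 0, 0, -1]],
])

```text
clock: 4.23
eef_pos: [0.5146, 0.3149, 0.0745]
tool_rot: [0.053, 0.999, 0.001, 0.002]
ft_force: [-0.1, 0.3, 0.1]
grip_width: 0.0851
```

```bash
python3 go.py .513 .314 .072 84 1
python3 - <<'E'
from h import *
t=cam('top');s=cam('scene');
b=cv2.resize(s['pixels'][290:370,190:280],None,fx=6,fy=6,interpolation=2)
a=cv2.resize(t['pixels'][200:280,100:150+40],None,fx=6,fy=6,interpolation=2)
cv2.imwrite('pics/e5.png',np.clip(np.hstack([b,a])[:,:,::-1]*1.8,0,255).astype(np.uint8)[:,:800+300])
E
```

```text
4.2333 [0.5146 0.3149 0.0745] F [-0.13  0.3   0.06] [ 0.05  -0.031  0.009] w 0.0851
tilt [[0.105, 0.0037], [0.9945, 0.0024], [0.0028, -1.0]]
per row [-0.0033 -0.0018 -0.0051] [-0.0046  0.0071  0.001 ] total mm [-1.6 -0.9 -2.5] deg [-0.14  0.21  0.03]
```

View pics/e5.png

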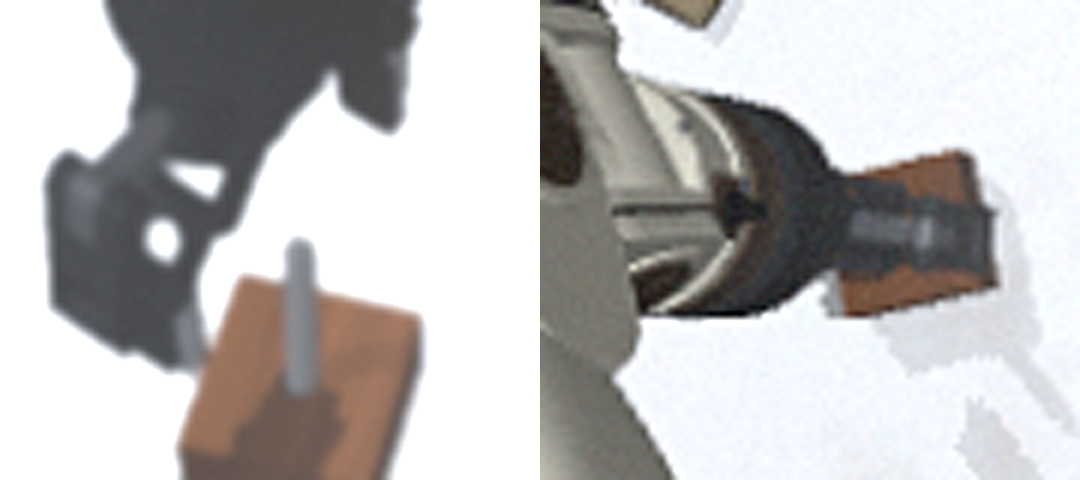

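Run:
```python
from h import *
np.set_printoptions(suppress=True,precision=4)
s=cam('scene')
f=lambda p:cr(190,290,6,p)
for z in(.0635,.0765,.085):print(z,onplane(s,[f((200,368)),f((120,345)),f((395,130)),f((340,98))],z).tolist())
print('pin top',onplane(s,[f((299,241))],.101),'base',onplane(s,[f((303,392))],.03))
P=cloud(s)
for p in[(180,340),(150,330),(100,300),(370,110),(395,110),(300,300),(300,370)]:
    u,v=np.round(f(p)).astype(int); print(p,P[v,u].round(4))
```

```text
0.0635 [[0.529241508974245, 0.339830739805408, 0.0635], [0.5539712063403015, 0.34457876875615134, 0.0635], [0.5198756621357525, 0.2425993599758583, 0.0635], [0.541234838968114, 0.2403849654554529, 0.0635]]
0.0765 [[0.5242569785072684, 0.3455328311154767, 0.07650000000000001], [0.5485307981508334, 0.35019333288817384, 0.07650000000000001], [0.5150637856589455, 0.2500938557515082, 0.07650000000000001], [0.5360292183728692, 0.247920282318224, 0.07650000000000001]]
0.085 [[0.5209978624327067, 0.34926112158744477, 0.08499999999999996], [0.5449736081807965, 0.3538643940514193, 0.08499999999999996], [0.5119175587318023, 0.25499410298943315, 0.08499999999999996], [0.532625543368286, 0.2528472202669589, 0.08499999999999996]]
pin top [[0.5116 0.3096 0.101 ]] base [[0.5102 0.3173 0.03  ]]
(180, 340) [0.5121 0.3645 0.1311]
(150, 330) [0.5167 0.3704 0.1395]
(100, 300) [0.5227 0.3814 0.1658]
(370, 110) [0.5104 0.2711 0.1167]
(395, 110) [0.5007 0.2732 0.126 ]
(300, 300) [0.5086 0.315  0.0785]
(300, 370) [0.5098 0.3168 0.0434]
```

Run:
```python
import workcell
print([ (n,getattr(workcell,n)) for n in dir(workcell) if not n.startswith('__')])
from h import *
s=cam('scene'); P=cloud(s); r=s['range_z']
b=cv2.resize(s['pixels'][270:370,180:290],None,fx=5,fy=5,interpolation=2)
dark=(s['pixels'].max(2)<75)&(P[...,2]>.05)
m=dark[290:370,190:280]
for v in range(300,356,4):
    us=[u for u in range(195,270) if dark[v,u]]
    if us: print(v,us[0],us[-1],P[v,us[0]].round(3),P[v,us[len(us)//2]].round(3),P[v,us[-1]].round(3))
```

```text
[('Unreachable', <class 'workcell.Unreachable'>), ('camera', <function make.<locals>.drawn_camera at 0x7fc0c74400e0>), ('get_obs', <function make.<locals>.<lambda> at 0x7fc0c74405e0>), ('job_done', <function connect.<locals>.done at 0x7fc0c73b3740>), ('tcp_to_tips', 0.011)]
300 213 256 [0.524 0.35  0.229] [0.49  0.342 0.241] [0.5   0.27  0.146]
304 213 256 [0.525 0.35  0.217] [0.493 0.344 0.231] [0.5   0.271 0.135]
308 212 256 [0.525 0.353 0.212] [0.507 0.336 0.202] [0.499 0.272 0.125]
312 212 235 [0.521 0.359 0.211] [0.508 0.348 0.207] [0.498 0.334 0.195]
316 200 232 [0.531 0.375 0.216] [0.513 0.355 0.201] [0.5  0.34 0.19]
320 198 231 [0.532 0.38  0.21 ] [0.513 0.373 0.215] [0.501 0.342 0.182]
324 198 229 [0.533 0.381 0.201] [0.51  0.372 0.206] [0.501 0.348 0.179]
328 198 227 [0.532 0.383 0.194] [0.51  0.381 0.208] [0.503 0.353 0.173]
332 199 223 [0.531 0.384 0.185] [0.51  0.385 0.202] [0.508 0.357 0.165]
336 199 222 [0.531 0.385 0.176] [0.51  0.382 0.188] [0.507 0.361 0.16 ]
340 199 242 [0.531 0.388 0.169] [0.51  0.384 0.179] [0.507 0.311 0.074]
344 204 242 [0.522 0.388 0.164] [0.51  0.38  0.162] [0.507 0.312 0.063]
348 213 242 [0.51  0.383 0.154] [0.514 0.365 0.124] [0.507 0.314 0.051]
```

Call:
move_arm([
  [[-0.005, -0.004, -0.04, -0.005, 0.007, 0, -1]],
])

```text
clock: 4.52
eef_pos: [0.5154, 0.315, 0.0585]
tool_rot: [0.053, 0.999, 0.002, 0.004]
ft_force: [0.8, 0.6, 0.4]
grip_width: 0.0855
```

```bash
python3 w.py 5; python3 go.py .512 .3125 .036 84 1
python3 - <<'E'
from h import *
s=cam('scene');o=get_obs();print(o['joint_pos'].round(3))
b=cv2.resize(s['pixels'][250:390,170:310],None,fx=4,fy=4,interpolation=2)
cv2.imwrite('pics/e6.png',np.clip(b[:,:,::-1]*1.8,0,255).astype(np.uint8))
E
```

```text
4.7667 [0.5121 0.3129 0.0547] F [ 0.09 -0.6   0.61] [ 0.034 -0.004  0.027] w 0.0857
tilt [[0.105, -0.0002], [0.9945, -0.0004], [-0.0004, -1.0]]
per row [-0.0003 -0.0008 -0.0375] [ 0.0007 -0.0003  0.0009] total mm [ -0.1  -0.4 -18.7] deg [ 0.02 -0.01  0.03]
[ 0.549  0.541  0.036  1.065 -0.     0.654]
```

View pics/e6.png

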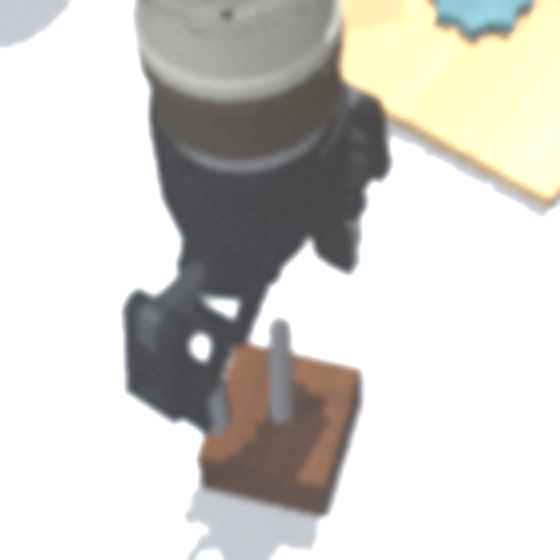

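Run:
```python
from h import *
s=cam('scene')
f=lambda p:cr(170,250,4,p)
for z in(.05,.06,.07,.08,.09,.1,.11):print(z,onplane(s,[f((218,430)),f((352,270))],z)[:,:2].round(4).tolist())
```

```text
0.05 [[0.526, 0.343], [0.5146, 0.2442]]
0.06 [[0.5223, 0.3472], [0.5111, 0.2499]]
0.07 [[0.5186, 0.3515], [0.5075, 0.2555]]
0.08 [[0.5149, 0.3557], [0.5039, 0.2611]]
0.09 [[0.5111, 0.36], [0.5004, 0.2668]]
0.1 [[0.5074, 0.3643], [0.4968, 0.2724]]
0.11 [[0.5037, 0.3685], [0.4933, 0.278]]
```

Call:
move_arm([
  [[0, -0.001, -0.04, 0, 0, 0, -1]],
])

```text
clock: 4.95
eef_pos: [0.5163, 0.315, 0.0399]
tool_rot: [0.053, 0.999, 0.003, 0.005]
ft_force: [0.8, 0.8, 0.4]
grip_width: 0.0854
```

```bash
python3 w.py 5; python3 go.py .512 .3125 .034 84 1
python3 - <<'E'
from h import *
s=cam('scene');o=get_obs();print(o['joint_pos'].round(3))
b=cv2.resize(s['pixels'][250:390,170:310],None,fx=4,fy=4,interpolation=2)
cv2.imwrite('pics/e7.png',np.clip(b[:,:,::-1]*1.8,0,255).astype(np.uint8))
E
```

```text
5.2 [0.5129 0.3129 0.036 ] F [-0.17 -0.2  -0.81] [0.009 0.014 0.026] w 0.0857
tilt [[0.1051, 0.0015], [0.9945, 0.0006], [0.0008, -1.0]]
per row [-0.0018 -0.0007 -0.0039] [-0.0012  0.0028  0.0011] total mm [-0.9 -0.4 -2. ] deg [-0.04  0.08  0.03]
[ 0.548  0.559  0.012  1.022 -0.     0.653]
```

View pics/e7.png

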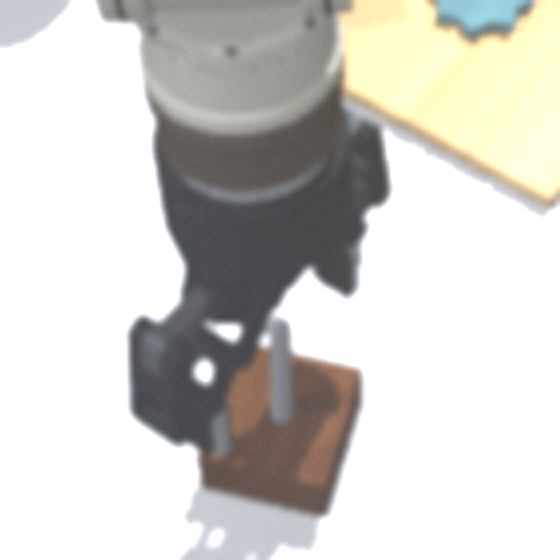

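Close now.

Call:
move_arm([
  [[-0.001, -0.001, 0, 0, 0, 0, 1], [0, 0, 0, 0, 0, 0, 1], [0, 0, 0, 0, 0, 0, 1], [0, 0, 0, 0, 0, 0, 1], [0, 0, 0, 0, 0, 0, 1], [0, 0, 0, 0, 0, 0, 1], [0, 0, 0, 0, 0, 0, 1], [0, 0, 0, 0, 0, 0, 1]],
])

```text
clock: 5.92
eef_pos: [0.5145, 0.3137, 0.0399]
tool_rot: [0.053, 0.999, 0.002, 0.003]
ft_force: [0.9, -0.3, 0.1]
grip_width: 0.0083
```

```bash
python3 go.py .512 .3125 .034 84 1
python3 - <<'E'
from h import *
s=cam('scene');o=get_obs();print(o['joint_pos'].round(3))
b=cv2.resize(s['pixels'][250:390,170:310],None,fx=4,fy=4,interpolation=2)
cv2.imwrite('pics/e8.png',np.clip(b[:,:,::-1]*1.8,0,255).astype(np.uint8))
E
```

```text
5.9167 [0.5145 0.3137 0.0399] F [ 0.87 -0.28  0.05] [-0.001 -0.066 -0.001] w 0.0083
tilt [[0.105, 0.0068], [0.9945, 0.0038], [0.0045, -1.0]]
per row [-0.0049 -0.0023 -0.0117] [-0.0073  0.0129  0.0008] total mm [-2.5 -1.2 -5.9] deg [-0.22  0.39  0.03]
[ 0.548  0.554  0.014  1.023 -0.     0.653]
```

View pics/e8.png

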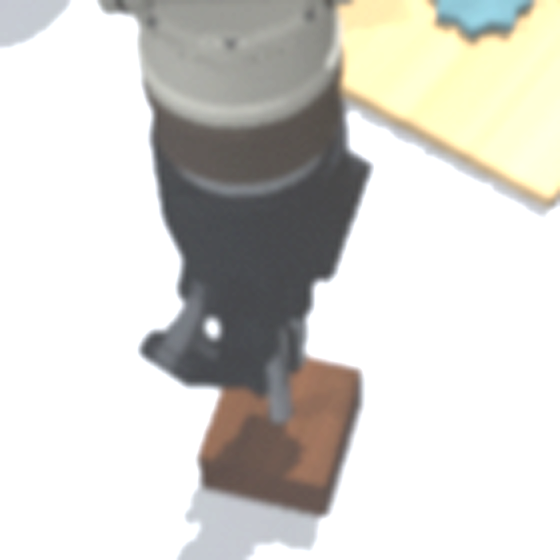

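Call:
move_arm([
  [[0, 0, 0.05, 0, 0, 0, 1], [0, 0, 0.06, 0, 0, 0, 1], [0, 0, 0.07, 0, 0, 0, 1], [0, 0, 0.06, 0, 0, 0, 1], [0, 0, 0, 0, 0, 0, 1], [0, 0, 0, 0, 0, 0, 1]],
])

```text
clock: 6.47
eef_pos: [0.5137, 0.3132, 0.1611]
tool_rot: [0.053, 0.999, 0.001, 0.002]
ft_force: [-0.6, -0.5, -1.2]
grip_width: 0.0085
```

```bash
python3 w.py 3; python3 go.py .6205 .1038 .165 84 6
python3 - <<'E'
from h import *
s=cam('scene')
b=cv2.resize(s['pixels'][200:390,150:310],None,fx=3,fy=3,interpolation=2)
cv2.imwrite('pics/e9.png',np.clip(b[:,:,::-1]*1.8,0,255).astype(np.uint8))
E
```

```text
6.6167 [0.5129 0.3127 0.1593] F [-0.58  0.59 -0.85] [-0.011  0.017 -0.026] w 0.0088
tilt [[0.105, 0.0021], [0.9945, 0.001], [0.0012, -1.0]]
per row [ 0.0359 -0.0696  0.0019] [-0.0003  0.0007  0.0002] total mm [ 107.6 -208.9    5.7] deg [-0.06  0.12  0.03]
```

View pics/e9.png

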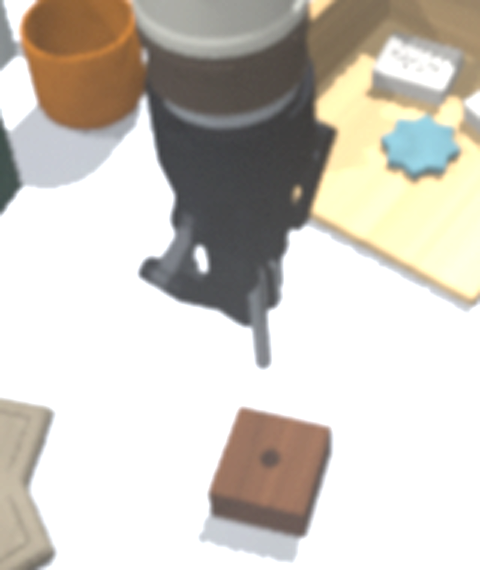

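Call:
move_arm([
  [[0.037, -0.072, 0.001, 0, 0, 0, 1], [0.037, -0.072, 0.001, 0, 0, 0, 1], [0.037, -0.072, 0.001, 0, 0, 0, 1], [0.037, -0.072, 0.001, 0, 0, 0, 1], [0.037, -0.072, 0.001, 0, 0, 0, 1], [0.025, -0.05, 0.001, 0, 0, 0, 1], [0, 0, 0, 0, 0, 0, 1]],
])

```text
clock: 7.25
eef_pos: [0.6122, 0.1005, 0.1484]
tool_rot: [0.047, 0.999, -0.003, -0.01]
ft_force: [-0.3, 0.2, 0.3]
grip_width: 0.0085
```

```bash
python3 w.py 4; python3 go.py .6315 .0938 .160 84 1
python3 - <<'E'
from h import *
s=cam('scene');t=cam('top')
b=cv2.resize(s['pixels'][130:280,180:330],None,fx=4,fy=4,interpolation=2)
cv2.imwrite('pics/f1.png',np.clip(b[:,:,::-1]*1.8,0,255).astype(np.uint8))
b=cv2.resize(t['pixels'][120:280,160:320],None,fx=3,fy=3,interpolation=2)
cv2.imwrite('pics/f2.png',np.clip(b[:,:,::-1]*1.8,0,255).astype(np.uint8))
E
```

```text
7.45 [0.61   0.1069 0.1493] F [ 0.49 -0.05 -0.13] [0.028 0.008 0.01 ] w 0.0084
tilt [[0.0865, -0.0206], [0.9962, -0.0028], [-0.0045, -0.9998]]
per row [ 0.043  -0.0261  0.0215] [ 0.0049 -0.0394 -0.0344] total mm [ 21.5 -13.1  10.7] deg [ 0.15 -1.18 -1.03]
```

View pics/f1.png

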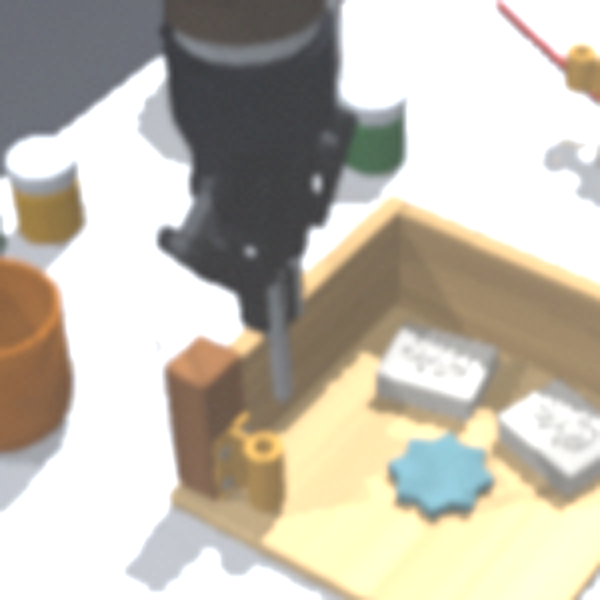

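View pics/f2.png

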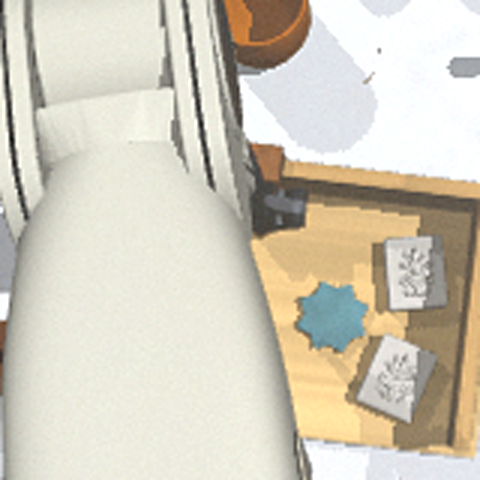

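Run:
```python
from h import *
s=cam('scene');f=lambda p:cr(180,130,4,p)
for z in (.1,.11,.117,.125): print(z,onplane(s,[f((283,398))],z).round(4))
o=get_obs();print(o['eef_pos'])
f=lambda p:cr(150,200,3,p)
for z in (.12,.127,.135): print('prev',z,onplane(s,[f((263,364))],z).round(4),'tcp .5129 .3127 .1593')
```

```text
0.1 [[0.6186 0.0902 0.1   ]]
0.11 [[0.6132 0.0985 0.11  ]]
0.117 [[0.6095 0.1044 0.117 ]]
0.125 [[0.6052 0.1111 0.125 ]]
[0.61037441 0.10786785 0.15040857]
prev 0.12 [[0.5163 0.3064 0.12  ]] tcp .5129 .3127 .1593
prev 0.127 [[0.5136 0.3101 0.127 ]] tcp .5129 .3127 .1593
prev 0.135 [[0.5104 0.3144 0.135 ]] tcp .5129 .3127 .1593
```

Call:
move_arm([
  [[0.043, -0.026, 0.012, 0.005, -0.04, -0.034, 1]],
])

```text
clock: 7.68
eef_pos: [0.6285, 0.0983, 0.1554]
tool_rot: [0.049, 0.999, 0.0, -0.001]
ft_force: [0.1, -0.7, 0.2]
grip_width: 0.0089
```

```bash
python3 w.py 5; python3 go.py .6315 .0938 .155 84 1
python3 - <<'E'
from h import *
s=cam('scene')
b=cv2.resize(s['pixels'][170:270,200:300],None,fx=6,fy=6,interpolation=2)
cv2.imwrite('pics/f3.png',np.clip(b[:,:,::-1]*1.8,0,255).astype(np.uint8))
E
```

```text
7.9333 [0.6313 0.0959 0.1565] F [-0.3   0.3  -1.02] [ 0.023  0.058 -0.017] w 0.0087
tilt [[0.1009, 0.002], [0.9949, 0.0002], [0.0004, -1.0]]
per row [ 0.0004 -0.0042 -0.0029] [-0.0003  0.0038 -0.0069] total mm [ 0.2 -2.1 -1.5] deg [-0.01  0.11 -0.21]
```

View pics/f3.png

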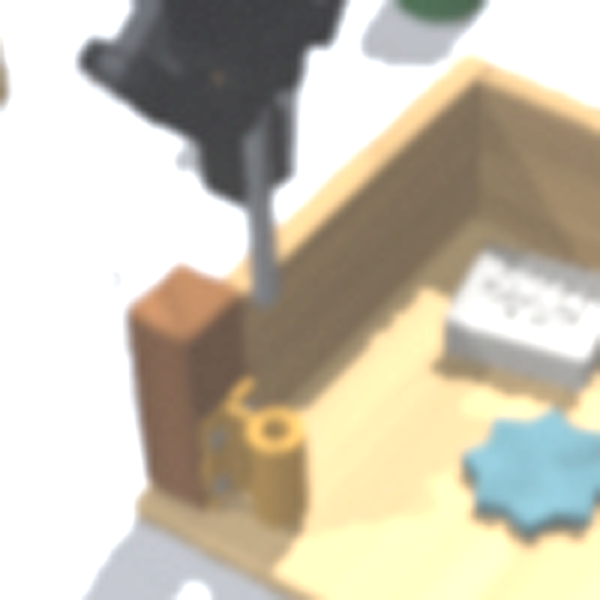

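Run:
```python
from h import *
s=cam('scene');f=lambda p:cr(200,170,6,p)
k=onplane(s,[f((275,429))],.06);print('kn',k.round(4))
for z in (.115,.12,.1245,.13): print(z,onplane(s,[f((264,299))],z).round(4))
q=proj(s,[[*k[0,:2],z] for z in (.06,.1245,.16,.1765)]); print('vertical over kn, crop px',((q-[200,170]+.5)*6-.5).round(1))
```

```text
kn [[0.6311 0.0936 0.06  ]]
0.115 [[0.638  0.0844 0.115 ]]
0.12 [[0.6351 0.0887 0.12  ]]
0.1245 [[0.6325 0.0926 0.1245]]
0.13 [[0.6293 0.0974 0.13  ]]
vertical over kn, crop px [[275.  429. ]
 [266.  302.1]
 [260.7 226.9]
 [258.1 190.6]]
```

Call:
move_arm([
  [[0, 0, -0.05, 0, 0, -0.003, 1], [-0.002, 0, -0.04, 0, 0, 0, 1]],
])

```text
clock: 8.2
eef_pos: [0.6331, 0.0974, 0.1159]
tool_rot: [0.051, 0.999, 0.001, 0.006]
ft_force: [-1.3, 0.4, -1.1]
grip_width: 0.0082
```

```bash
python3 w.py 5; python3 go.py .6307 .0962 .1 84 1
python3 - <<'E'
from h import *
s=cam('scene')
b=cv2.resize(s['pixels'][170:270,200:300],None,fx=6,fy=6,interpolation=2)
cv2.imwrite('pics/f4.png',np.clip(b[:,:,::-1]*1.8,0,255).astype(np.uint8))
E
```

```text
8.45 [0.6337 0.0972 0.1175] F [ 0.4  -0.34 -0.61] [-0.008  0.019 -0.004] w 0.0082
tilt [[0.1014, 0.0126], [0.9948, 0.0018], [0.0031, -0.9999]]
per row [-0.006  -0.0019 -0.035 ] [-0.0034  0.0242 -0.0059] total mm [ -3.   -1.  -17.5] deg [-0.1   0.72 -0.18]
```

View pics/f4.png

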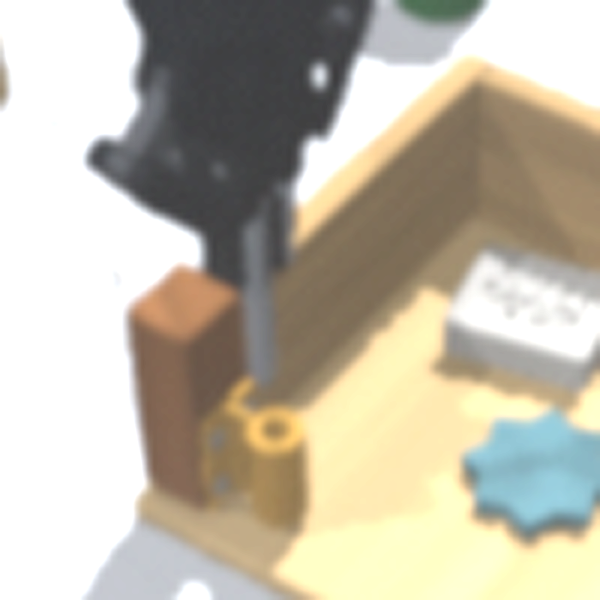

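Call:
move_arm([
  [[-0.006, -0.002, -0.028, -0.003, 0.024, -0.006, 1]],
])

```text
clock: 8.58
eef_pos: [0.6342, 0.0967, 0.1082]
tool_rot: [0.052, 0.999, 0.001, 0.005]
ft_force: [-0.0, -0.1, -0.2]
grip_width: 0.0083
```

```bash
python3 w.py 6; python3 go.py .6307 .0962 .097 84 1
python3 - <<'E'
from h import *
s=cam('scene');t=cam('top')
b=cv2.resize(s['pixels'][190:270,205:285],None,fx=8,fy=8,interpolation=2)
cv2.imwrite('pics/f5.png',np.clip(b[:,:,::-1]*1.8,0,255).astype(np.uint8)[:600])
o=get_obs(); z=o['eef_pos'][2]-.032
q=proj(s,[[.6308,.0937,zz] for zz in (.06,z,z+.03,z+.06)]); print(z,((q-[205,190]+.5)*8-.5).round(1))
E
```

```text
8.8833 [0.6313 0.0961 0.1041] F [ 0.05 -0.11  0.15] [-0.064  0.027  0.003] w 0.0082
tilt [[0.1049, 0.0013], [0.9945, 0.0004], [0.0005, -1.0]]
per row [-0.0011  0.0003 -0.0141] [-0.0007  0.0025  0.0007] total mm [-0.6  0.1 -7.1] deg [-0.02  0.08  0.02]
0.0722523018811112 [[327.5 412.7]
 [325.3 381.8]
 [319.8 303.6]
 [314.1 222.1]]
```

View pics/f5.png

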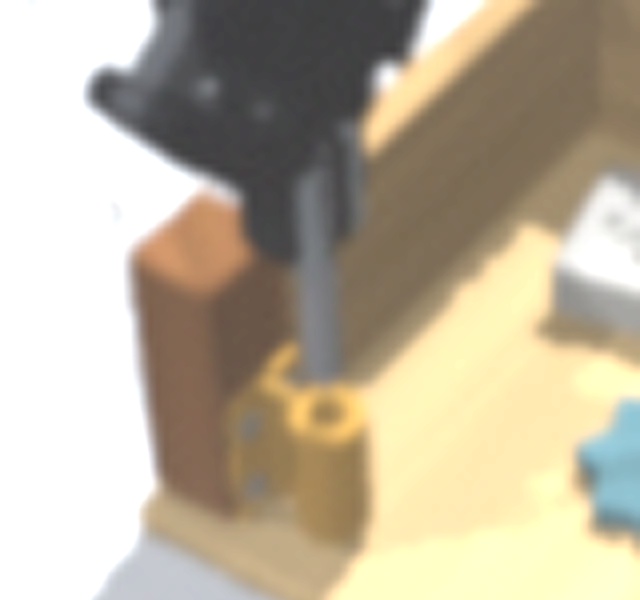

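Call:
move_arm([
  [[-0.002, -0.001, -0.026, -0.001, 0.003, 0, 1]],
])

```text
clock: 9.07
eef_pos: [0.6328, 0.096, 0.0943]
tool_rot: [0.052, 0.999, 0.001, 0.003]
ft_force: [0.5, 0.4, -0.8]
grip_width: 0.0086
```

```bash
python3 w.py 6; python3 go.py .6303 .0957 .075 84 1
python3 - <<'E'
from h import *
s=cam('scene')
b=cv2.resize(s['pixels'][190:270,205:285],None,fx=8,fy=8,interpolation=2)
cv2.imwrite('pics/f6.png',np.clip(b[:,:,::-1]*1.8,0,255).astype(np.uint8)[:600])
E
```

```text
9.3667 [0.6307 0.0957 0.0918] F [-0.7   1.39 -0.1 ] [-0.054 -0.013  0.001] w 0.0085
tilt [[0.1048, 0.0009], [0.9945, 0.0], [0.0001, -1.0]]
per row [-0.0008  0.0001 -0.0337] [-0.      0.0017  0.0005] total mm [ -0.4   0.  -16.8] deg [-0.    0.05  0.01]
```

View pics/f6.png

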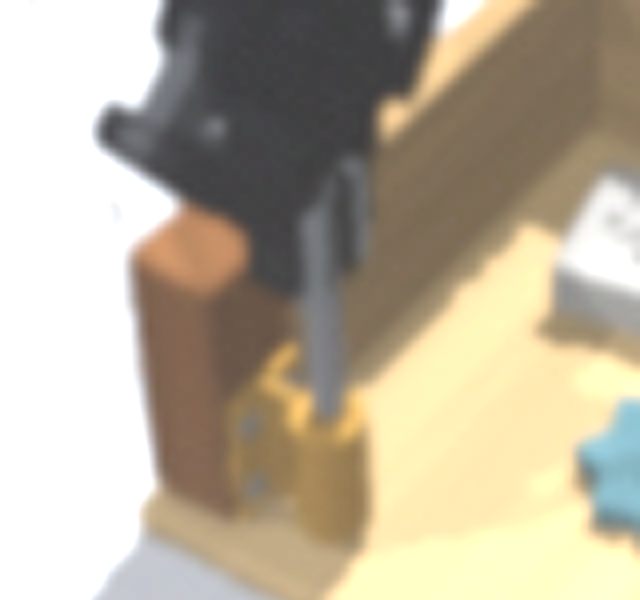

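Call:
move_arm([
  [[-0.001, 0, -0.026, 0, 0.002, 0, 1]],
])

```text
clock: 9.5
eef_pos: [0.6326, 0.0955, 0.0824]
tool_rot: [0.053, 0.999, -0.0, 0.003]
ft_force: [-1.1, -3.3, 2.2]
grip_width: 0.0082
```

```bash
python3 w.py 6; python3 go.py .6303 .0957 .06 84 1
```

```text
9.8 [0.6311 0.0951 0.0792] F [ 3.21 -2.23 -3.85] [-0.748 -0.874  0.025] w 0.0085
tilt [[0.1053, 0.0015], [0.9944, -0.001], [-0.0008, -1.0]]
per row [-0.0016  0.0013 -0.0384] [0.0019 0.0029 0.0015] total mm [ -0.8   0.6 -19.2] deg [0.06 0.09 0.05]
```

Call:
move_arm([
  [[0.001, -0.001, -0.03, 0, 0.001, 0, 1]],
])

```text
clock: 9.88
eef_pos: [0.6328, 0.0946, 0.0676]
tool_rot: [0.053, 0.999, -0.0, 0.002]
ft_force: [-2.4, -0.1, 1.9]
grip_width: 0.0085
```

```bash
python3 w.py 6; python3 go.py .6303 .0957 .054 84 1
python3 - <<'E'
from h import *
s=cam('scene')
b=cv2.resize(s['pixels'][190:270,205:285],None,fx=8,fy=8,interpolation=2)
cv2.imwrite('pics/f7.png',np.clip(b[:,:,::-1]*1.8,0,255).astype(np.uint8)[:600])
E
```

```text
10.1833 [0.6316 0.0947 0.0646] F [ 1.96 -1.61 -2.86] [-0.299 -0.4    0.004] w 0.0085
tilt [[0.1053, 0.001], [0.9944, -0.0008], [-0.0007, -1.0]]
per row [-0.0026  0.002  -0.0213] [0.0015 0.002  0.0014] total mm [ -1.3   1.  -10.6] deg [0.04 0.06 0.04]
```

View pics/f7.png

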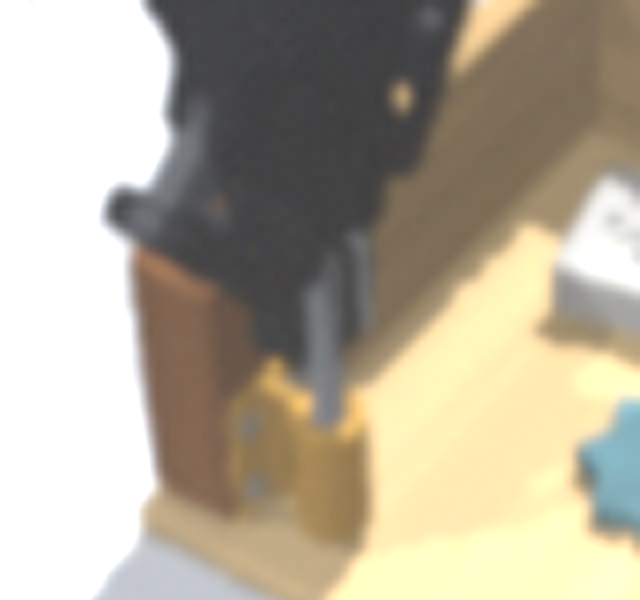

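Call:
move_arm([
  [[0.001, -0.001, -0.02, 0, 0.001, 0, 1]],
])

```text
clock: 10.32
eef_pos: [0.6327, 0.0946, 0.0569]
tool_rot: [0.053, 0.999, 0.0, 0.001]
ft_force: [-1.3, 0.1, 1.0]
grip_width: 0.008
```

```bash
python3 w.py 6; python3 go.py .6303 .0957 .052 84 1
```

```text
10.6167 [0.6318 0.0945 0.0545] F [-0.05  0.21 -0.98] [-0.041 -0.09  -0.008] w 0.0084
tilt [[0.1049, -0.0002], [0.9945, -0.0004], [-0.0004, -1.0]]
per row [-0.003   0.0024 -0.0049] [ 0.0008 -0.0003  0.0008] total mm [-1.5  1.2 -2.5] deg [ 0.02 -0.01  0.02]
```

Call:
move_arm([
  [[0, 0, -0.006, 0, 0, 0, 1]],
])

```text
clock: 10.7
eef_pos: [0.632, 0.0948, 0.0521]
tool_rot: [0.052, 0.999, 0.0, 0.0]
ft_force: [0.4, -0.7, -0.4]
grip_width: 0.0086
```

```bash
python3 w.py 4; python3 go.py .6303 .0957 .052 84 1
```

```text
10.9 [0.6319 0.0947 0.0518] F [ 0.23 -0.26  1.17] [ 0.076 -0.095  0.041] w 0.0086
tilt [[0.1049, 0.0003], [0.9945, -0.0], [0.0, -1.0]]
per row [-0.0033  0.002   0.0004] [0.     0.0005 0.0006] total mm [-1.6  1.   0.2] deg [0.   0.02 0.02]
```

Call:
move_arm([
  [[0, 0, 0, 0, 0, 0, -1], [0, 0, 0, 0, 0, 0, -1], [0, 0, 0, 0, 0, 0, -1], [0, 0, 0, 0, 0, 0, -1], [0, 0, 0, 0, 0, 0, -1], [0, 0, 0, 0, 0, 0, -1], [0, 0, 0, 0, 0, 0, -1], [0, 0, 0, 0, 0, 0, -1]],
])

```text
clock: 11.57
eef_pos: [0.6303, 0.0946, 0.0508]
tool_rot: [0.052, 0.999, -0.0, -0.002]
ft_force: [-0.1, -0.6, 0.6]
grip_width: 0.0853
```

```bash
python3 go.py .6303 .0957 .052 84 1
python3 - <<'E'
from h import *
s=cam('scene')
b=cv2.resize(s['pixels'][180:270,200:290],None,fx=6,fy=6,interpolation=2)
cv2.imwrite('pics/f8.png',np.clip(b[:,:,::-1]*1.8,0,255).astype(np.uint8)[:600])
q=proj(s,[[.6308,.0937,zz] for zz in (.06,.113)]); print(((q-[200,180]+.5)*6-.5).round(1))
E
```

```text
11.5667 [0.6303 0.0946 0.0508] F [-0.13 -0.62  0.59] [ 0.016 -0.008  0.03 ] w 0.0853
tilt [[0.1047, -0.0033], [0.9945, -0.0002], [-0.0005, -1.0]]
per row [0.0001 0.0022 0.0024] [ 0.0003 -0.0063  0.0004] total mm [0.  1.1 1.2] deg [ 0.01 -0.19  0.01]
[[275.5 369.4]
 [268.2 266. ]]
```

View pics/f8.png

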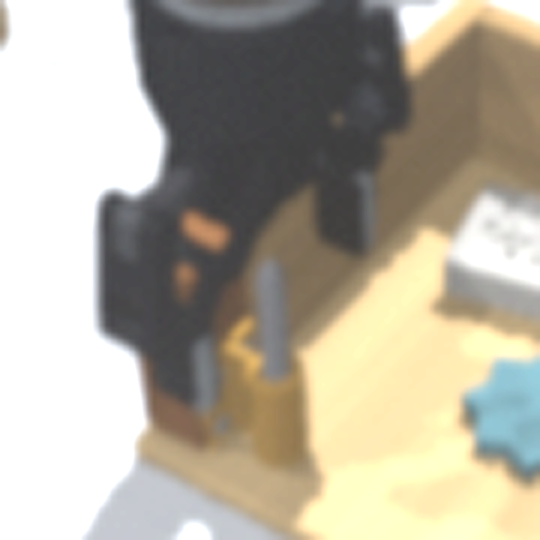

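Call:
move_arm([
  [[0, 0, 0.05, 0, 0, 0, -1], [0, 0, 0.06, 0, 0, 0, -1], [0, 0, 0.07, 0, 0, 0, -1], [0, 0, 0.06, 0, 0, 0, -1], [-0.01, -0.06, 0, 0, 0, 0, -1], [-0.02, -0.07, 0, 0, 0, 0, -1], [-0.02, -0.075, 0, 0, 0, 0, -1], [-0.02, -0.075, 0, 0, 0, 0, -1]],
])

```text
clock: 12.28
eef_pos: [0.5939, -0.0412, 0.1748]
tool_rot: [0.045, 0.999, 0.0, -0.001]
ft_force: [1.3, -0.2, 0.4]
grip_width: 0.0856
```

```bash
python3 go.py .535 -.3045 .16 79.4 7
```

```text
12.2833 [ 0.5939 -0.0412  0.1748] F [ 1.33 -0.16  0.38] [-0.028 -0.048  0.014] w 0.0856
tilt [[0.0893, -0.003], [0.996, 0.0006], [0.0003, -1.0]]
per row [-0.0168 -0.0752 -0.0042] [-0.0002 -0.0008 -0.0261] total mm [ -58.9 -263.3  -14.8] deg [-0.04 -0.17 -5.48]
```

Call:
move_arm([
  [[-0.017, -0.077, -0.002, 0, 0, -0.026, -1], [-0.017, -0.077, -0.002, 0, 0, -0.026, -1], [-0.017, -0.077, -0.002, 0, 0, -0.026, -1], [-0.017, -0.077, -0.002, 0, 0, -0.026, -1], [-0.017, -0.077, -0.002, 0, 0, -0.026, -1], [-0.012, -0.055, 0, 0, 0, -0.026, -1]],
])

```text
clock: 12.78
eef_pos: [0.5414, -0.2719, 0.1722]
tool_rot: [0.087, 0.996, -0.001, 0.001]
ft_force: [0.1, 0.0, 0.3]
grip_width: 0.0852
```

```bash
python3 w.py 5;python3 go.py .535 -.3045 .13 79.4 1;python3 - <<'E'
from h import *
s=cam('scene');t=cam('top')
f=lambda i:np.clip(i[:,:,::-1]*1.8,0,255).astype(np.uint8)
b=cv2.resize(s['pixels'][90:200,290:400],None,fx=4,fy=4,interpolation=2)
a=cv2.resize(t['pixels'][180:280,330:440],None,fx=4,fy=4,interpolation=2)
cv2.imwrite('pics/g1.png',np.vstack([f(b),f(a)])[:,:]); 
b=cv2.resize(s['pixels'][170:270,200:300],None,fx=5,fy=5,interpolation=2)
cv2.imwrite('pics/g2.png',f(b))
E
```

```text
13.0333 [ 0.5427 -0.2684  0.1721] F [ 1.08 -0.15  0.26] [-0.031 -0.025 -0.045] w 0.0855
tilt [[0.1699, 0.0018], [0.9855, 0.0002], [0.0005, -1.0]]
per row [-0.0153 -0.0721 -0.0842] [-0.0004  0.0035 -0.0272] total mm [ -7.7 -36.1 -42.1] deg [-0.01  0.1  -0.82]
```

View pics/g1.png

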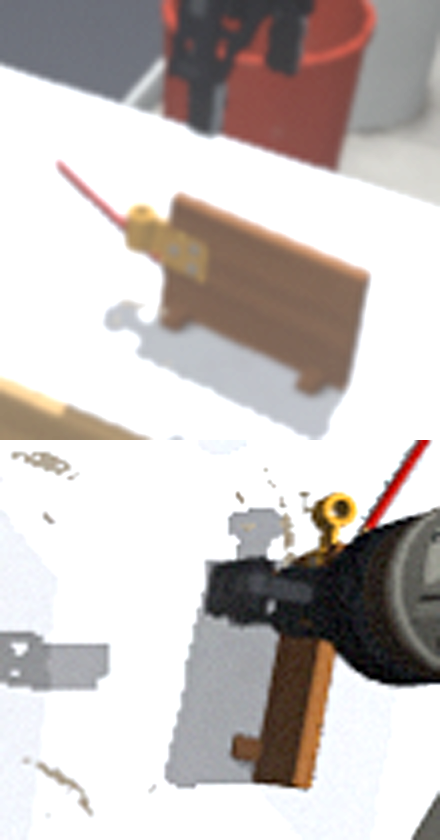

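View pics/g2.png

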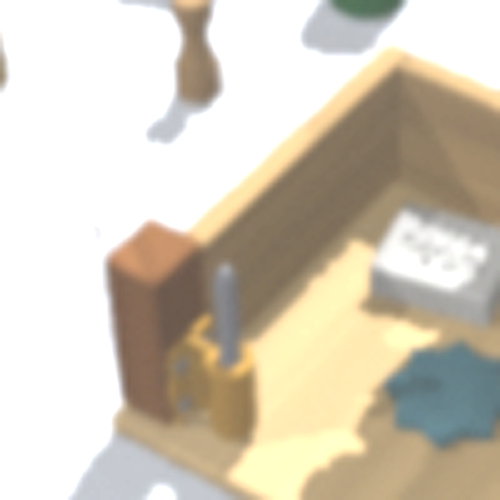

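Call:
move_arm([
  [[-0.015, -0.072, 0, 0, 0.003, -0.027, -1]],
])

```text
clock: 13.22
eef_pos: [0.5377, -0.2971, 0.1726]
tool_rot: [0.086, 0.996, 0.002, 0.0]
ft_force: [0.3, -0.6, -0.3]
grip_width: 0.0852
```

```bash
python3 w.py 6;python3 go.py .535 -.3045 .1 79.4 1;python3 - <<'E'
from h import *
s=cam('scene');f=lambda p:cr(290,90,4,p)
print(onplane(s,[f((143,212))],.07).round(4),onplane(s,[f((176,196)),f((368,272))],.095).round(4))
t=cam('top');g=lambda p:cr(330,180,4,(p[0],p[1]-440))
print(onplane(t,[g((338,509))],.07).round(4),onplane(t,[g((309,787)),g((288,784))],.095).round(4))
E
```

```text
13.5167 [ 0.536  -0.302   0.1722] F [ 0.6  -0.16 -0.78] [-0.012 -0.004 -0.046] w 0.0853
tilt [[0.18, 0.0002], [0.9837, 0.0004], [0.0004, -1.0]]
per row [-0.002  -0.0049 -0.1444] [-0.0008  0.0004 -0.0076] total mm [ -1.   -2.5 -72.2] deg [-0.02  0.01 -0.23]
[[ 0.6218 -0.3242  0.07  ]] [[ 0.5966 -0.3174  0.095 ]
 [ 0.4543 -0.2943  0.095 ]]
[[ 0.6244 -0.3225  0.07  ]] [[ 0.4545 -0.2936  0.095 ]
 [ 0.4562 -0.281   0.095 ]]
```

Call:
move_arm([
  [[-0.002, -0.004, -0.05, 0, 0, -0.008, -1], [-0.002, 0, -0.065, 0, 0, 0, -1], [-0.003, 0, -0.05, 0, 0, 0, -1]],
])

```text
clock: 13.87
eef_pos: [0.539, -0.3043, 0.0964]
tool_rot: [0.09, 0.996, -0.003, 0.009]
ft_force: [-0.2, -0.2, -1.2]
grip_width: 0.0857
```

```bash
python3 w.py 6;python3 go.py .535 -.3045 .048 79.4 1;python3 - <<'E'
from h import *
s=cam('scene')
f=lambda i:np.clip(i[:,:,::-1]*1.8,0,255).astype(np.uint8)
b=cv2.resize(s['pixels'][90:200,290:400],None,fx=5,fy=5,interpolation=2)
cv2.imwrite('pics/g3.png',f(b))
E
```

```text
14.1667 [ 0.5398 -0.3055  0.0993] F [ 0.35 -0.41  0.3 ] [ 0.05   0.013 -0.013] w 0.0853
tilt [[0.1808, 0.018], [0.9835, -0.0096], [-0.0062, -0.9998]]
per row [-0.0096  0.002  -0.1025] [ 0.0184  0.0344 -0.0063] total mm [ -4.8   1.  -51.3] deg [ 0.55  1.03 -0.19]
```

View pics/g3.png

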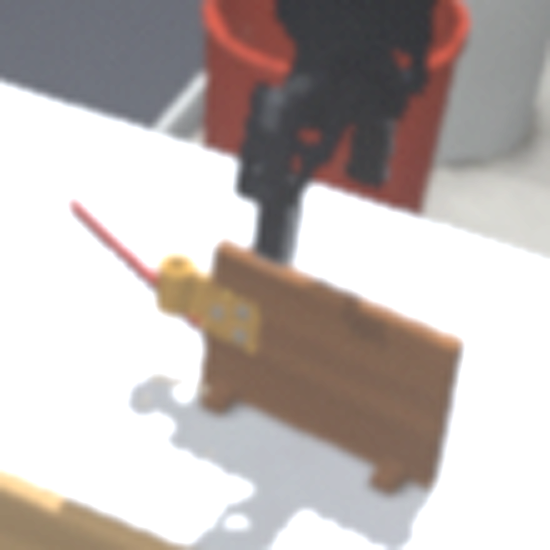

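Call:
move_arm([
  [[-0.009, 0.002, -0.08, 0.018, 0.034, -0.006, -1]],
])

```text
clock: 14.3
eef_pos: [0.5427, -0.3086, 0.0695]
tool_rot: [0.092, 0.996, -0.004, 0.01]
ft_force: [2.4, -0.8, 1.4]
grip_width: 0.0854
```

```bash
python3 w.py 6;python3 go.py .535 -.3045 .045 79.4 1;python3 - <<'E'
from h import *
s=cam('scene')
f=lambda i:np.clip(i[:,:,::-1]*1.8,0,255).astype(np.uint8)
b=cv2.resize(s['pixels'][90:200,290:400],None,fx=5,fy=5,interpolation=2)
cv2.imwrite('pics/g4.png',f(b))
E
```

```text
14.6 [ 0.5366 -0.3053  0.0615] F [ 0.45 -0.11  0.5 ] [0.038 0.013 0.03 ] w 0.0855
tilt [[0.184, 0.0034], [0.9829, -0.002], [-0.0013, -1.0]]
per row [-0.0031  0.0017 -0.033 ] [0.0038 0.0065 0.    ] total mm [ -1.6   0.8 -16.5] deg [0.11 0.19 0.  ]
```

View pics/g4.png

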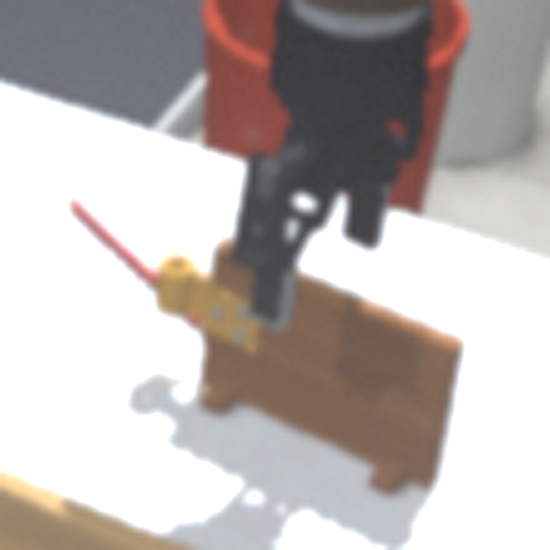

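Call:
move_arm([
  [[-0.003, 0.002, -0.032, 0.004, 0.006, 0, -1]],
])

```text
clock: 14.73
eef_pos: [0.5386, -0.3064, 0.0505]
tool_rot: [0.092, 0.996, -0.002, 0.005]
ft_force: [0.8, -0.8, 1.7]
grip_width: 0.0857
```

```bash
python3 w.py 6;python3 go.py .535 -.3045 .045 79.4 1
```

```text
15.0333 [ 0.5358 -0.3047  0.0468] F [ 0.35  0.78 -0.15] [ 0.006  0.023 -0.051] w 0.0853
tilt [[0.184, 0.0021], [0.9829, -0.0009], [-0.0005, -1.0]]
per row [-0.0015  0.0005 -0.0035] [0.0017 0.004  0.0001] total mm [-0.8  0.2 -1.8] deg [0.05 0.12 0.  ]
```

Call:
move_arm([
  [[0, 0, -0.001, 0, 0, 0, 1], [0, 0, -0.001, 0, 0, 0, 1], [0, 0, -0.001, 0, 0, 0, 1], [0, 0, -0.001, 0, 0, 0, 1], [0, 0, 0, 0, 0, 0, 1], [0, 0, 0, 0, 0, 0, 1], [0, 0, 0, 0, 0, 0, 1], [0, 0, 0, 0, 0, 0, 1]],
])

```text
clock: 15.7
eef_pos: [0.5372, -0.3056, 0.0473]
tool_rot: [0.092, 0.996, -0.001, 0.003]
ft_force: [0.1, 0.1, 0.7]
grip_width: 0.0111
```

```bash
python3 w.py 4;python3 go.py .535 -.3045 .045 79.4 1;python3 - <<'E'
from h import *
s=cam('scene');t=cam('top')
f=lambda i:np.clip(i[:,:,::-1]*1.8,0,255).astype(np.uint8)
b=cv2.resize(s['pixels'][90:200,290:400],None,fx=5,fy=5,interpolation=2)
cv2.imwrite('pics/g5.png',f(b))
E
```

```text
15.9 [ 0.5372 -0.3056  0.0472] F [ 0.44 -0.5   0.21] [0.008 0.016 0.049] w 0.0112
tilt [[0.1839, 0.0057], [0.9829, -0.0029], [-0.0018, -1.0]]
per row [-0.0045  0.0022 -0.0045] [ 0.0056  0.0108 -0.0001] total mm [-2.2  1.1 -2.2] deg [ 0.17  0.32 -0.  ]
```

View pics/g5.png

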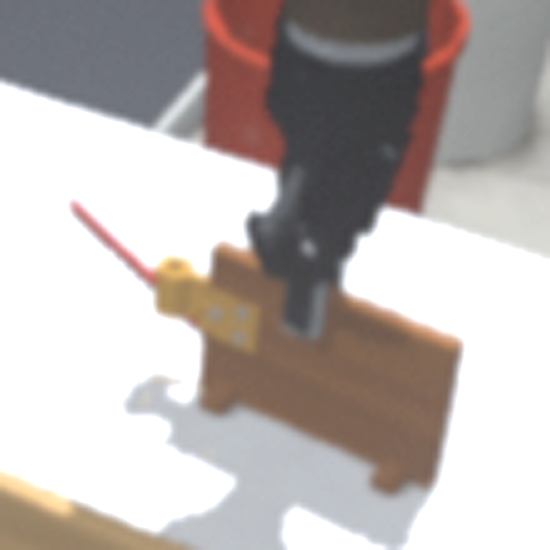

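Call:
move_arm([
  [[0, 0, 0.03, 0, 0, 0, 1], [0, 0, 0.05, 0, 0, 0, 1], [0, 0, 0.06, 0, 0, 0, 1], [0, 0, 0.06, 0, 0, 0, 1], [0, 0, 0.05, 0, 0, 0, 1], [0, 0, 0.03, 0, 0, 0, 1]],
])

```text
clock: 16.5
eef_pos: [0.5291, -0.301, 0.1819]
tool_rot: [0.093, 0.996, 0.003, -0.008]
ft_force: [1.1, -1.3, -1.8]
grip_width: 0.0108
```

```bash
python3 w.py 5;python3 go.py .53 .094 .18 84 10;python3 - <<'E'
from h import *
s=cam('scene');t=cam('top')
f=lambda i:np.clip(i[:,:,::-1]*1.8,0,255).astype(np.uint8)
b=cv2.resize(s['pixels'][30:190,280:440],None,fx=3,fy=3,interpolation=2)
cv2.imwrite('pics/g6.png',f(b))
E
```

```text
16.75 [ 0.5277 -0.3003  0.1775] F [-0.76  0.09 -1.85] [-0.003  0.021 -0.038] w 0.011
tilt [[0.1844, -0.0194], [0.9828, 0.011], [0.0073, -0.9998]]
per row [0.0005 0.0789 0.0005] [-0.002  -0.0038  0.0154] total mm [  2.3 394.3   2.5] deg [-0.59 -1.14  4.62]
```

View pics/g6.png

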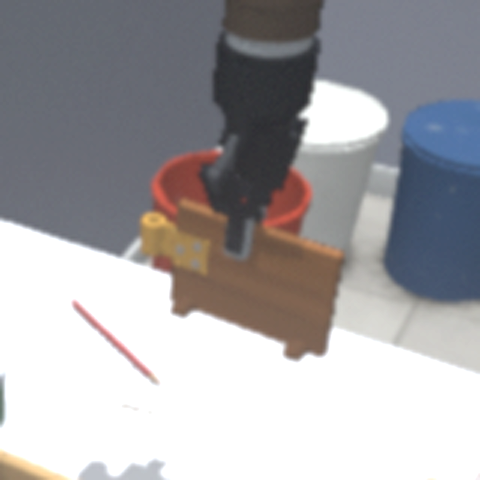

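Call:
move_arm([
  [[0, 0.04, 0.002, -0.006, -0.012, 0.02, 1], [0, 0.065, 0.001, -0.004, -0.006, 0.02, 1], [0, 0.07, 0.001, -0.002, -0.004, 0.02, 1], [0, 0.07, 0, 0, 0, 0.02, 1], [0, 0.07, 0, 0, 0, 0.02, 1], [0, 0.07, 0, 0, 0, 0.02, 1], [0, 0.07, 0, 0, 0, 0.02, 1], [0, 0.07, 0, 0, 0, 0.01, 1]],
])

```text
clock: 17.52
eef_pos: [0.5183, -0.0344, 0.1639]
tool_rot: [0.06, 0.998, 0.003, -0.016]
ft_force: [0.8, 0.2, -2.0]
grip_width: 0.0109
```

```bash
python3 go.py .53 .100 .18 84 4
```

```text
17.5167 [ 0.5183 -0.0344  0.1639] F [ 0.8   0.2  -2.04] [ 0.    -0.104  0.014] w 0.0109
tilt [[0.1192, -0.0308], [0.9929, 0.0073], [0.0036, -0.9995]]
per row [0.0059 0.0672 0.0081] [-0.0034 -0.0147  0.007 ] total mm [ 11.7 134.4  16.1] deg [-0.41 -1.77  0.84]
```

Call:
move_arm([
  [[0.003, 0.06, 0.015, -0.005, -0.025, 0.007, 1], [0.003, 0.06, 0.015, -0.004, -0.02, 0.005, 1], [0.003, 0.05, 0.008, -0.002, -0.01, 0.005, 1], [0.002, 0.03, 0.004, 0, 0, 0.005, 1]],
])

```text
clock: 17.85
eef_pos: [0.5178, 0.0744, 0.1783]
tool_rot: [0.051, 0.999, 0.001, -0.008]
ft_force: [-0.0, -1.1, -1.9]
grip_width: 0.0109
```

```bash
python3 w.py 6; python3 go.py .53 .103 .175 84 1
```

```text
18.15 [0.5183 0.0708 0.1783] F [ 0.21  0.25 -2.72] [-0.074  0.003 -0.017] w 0.0111
tilt [[0.106, -0.0151], [0.9944, 0.0011], [-0.0005, -0.9999]]
per row [ 0.0234  0.0645 -0.0067] [-0.002  -0.0288  0.0029] total mm [11.7 32.2 -3.3] deg [-0.06 -0.86  0.09]
```

Call:
move_arm([
  [[0.024, 0.064, -0.006, -0.006, -0.04, 0.003, 1]],
])

```text
clock: 18.23
eef_pos: [0.5298, 0.0974, 0.1753]
tool_rot: [0.056, 0.998, -0.003, 0.002]
ft_force: [0.9, -0.6, -1.3]
grip_width: 0.0113
```

```bash
python3 w.py 6; python3 go.py .5435 .1037 .17 84 1;python3 - <<'E'
from h import *
s=cam('scene');t=cam('top')
save(s,'sraw1');save(t,'traw1')
f=lambda i:np.clip(i[:,:,::-1]*1.8,0,255).astype(np.uint8)
b=cv2.resize(s['pixels'][120:280,200:340],None,fx=4,fy=4,interpolation=2)[:600]
cv2.imwrite('pics/h1.png',f(b))
b=cv2.resize(t['pixels'][150:270,190:330],None,fx=4,fy=4,interpolation=2)
cv2.imwrite('pics/h2.png',f(b))
E
```

```text
18.5333 [0.5301 0.1016 0.1751] F [ 0.34 -0.71 -1.79] [-0.025  0.045 -0.025] w 0.0113
tilt [[0.1059, 0.0049], [0.9944, -0.0027], [-0.0022, -1.0]]
per row [ 0.0269  0.0042 -0.0101] [0.0051 0.0094 0.0026] total mm [13.4  2.1 -5.1] deg [0.15 0.28 0.08]
```

View pics/h1.png

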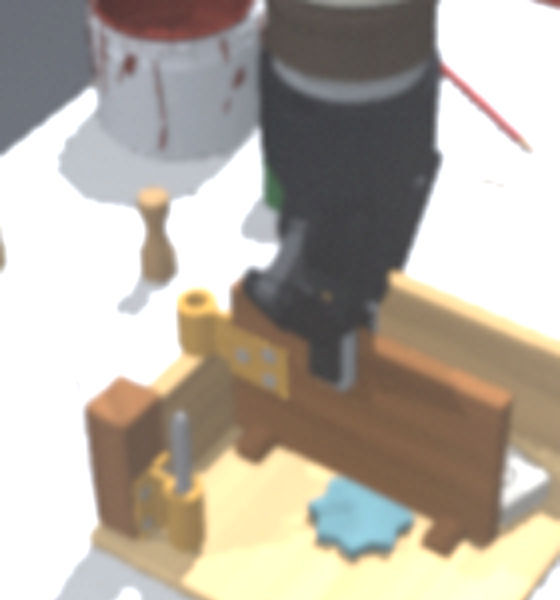

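View pics/h2.png

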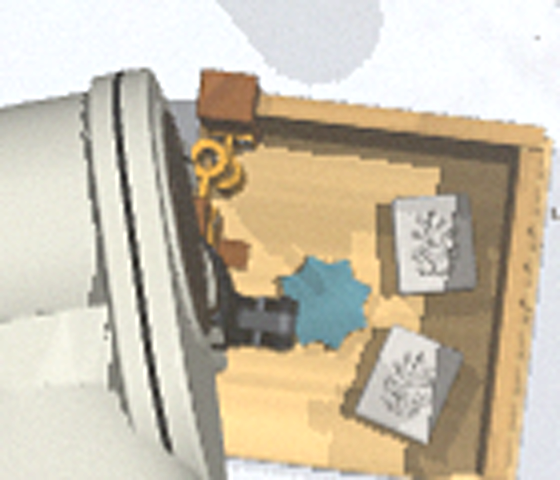

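Run:
```python
from h import *
s=cam('scene');t=cam('top')
S=lambda p:cr(200,120,4,p);T=lambda p:cr(190,150,4,p)
print(tri([t,s],[T((211,157)),S((197,300))]))
print(onplane(t,[T((211,157))],.198),onplane(s,[S((197,300))],.198))
print('pin top',onplane(s,[S((181,414))],.113), 'exp px',(proj(s,[[.6308,.0937,.113],[.6308,.0937,.06]])-[200,120]+.5)*4-.5)
# gate board top edge ends in scene
print(onplane(s,[S((235,290)),S((510,400))],.175-.047+.095))
```

```text
(array([0.61870353, 0.08968138, 0.19657749]), [0.0008299609386757952, 0.0008299609386759031])
[[0.61925736 0.08989013 0.198     ]] [[0.61697295 0.09088323 0.198     ]]
pin top [[0.63092471 0.09107584 0.113     ]] exp px [[178.64134538 417.16249379]
 [183.50217044 486.11658057]]
[[0.58904033 0.10065592 0.223     ]
 [0.44417983 0.10890945 0.223     ]]
```

Call:
move_arm([
  [[0.025, 0.004, -0.02, 0, 0, 0.002, 1]],
])

```text
clock: 18.82
eef_pos: [0.5425, 0.1035, 0.1675]
tool_rot: [0.053, 0.999, -0.001, 0.004]
ft_force: [1.0, -0.5, -2.0]
grip_width: 0.0109
```

```bash
python3 w.py 6; python3 go.py .5426 .1037 .13 84 1
```

```text
19.1167 [0.5425 0.1038 0.1656] F [ 0.61 -1.08 -2.03] [ 0.011 -0.004  0.008] w 0.011
tilt [[0.1049, 0.0055], [0.9945, -0.0022], [-0.0016, -1.0]]
per row [ 0.0002 -0.0002 -0.0713] [0.0043 0.0106 0.0006] total mm [  0.1  -0.1 -35.6] deg [0.13 0.32 0.02]
```

Call:
move_arm([
  [[0, 0, -0.06, 0, 0, 0, 1]],
])

```text
clock: 19.2
eef_pos: [0.5471, 0.1046, 0.1417]
tool_rot: [0.053, 0.999, 0.001, 0.009]
ft_force: [2.0, 0.1, -1.6]
grip_width: 0.011
```

```bash
python3 w.py 6; python3 go.py .5426 .1037 .126 84 1;python3 - <<'E'
from h import *
s=cam('scene');t=cam('top')
f=lambda i:np.clip(i[:,:,::-1]*1.8,0,255).astype(np.uint8)
b=cv2.resize(s['pixels'][180:280,200:300],None,fx=6,fy=6,interpolation=2)[:600]
cv2.imwrite('pics/h3.png',f(b))
b=cv2.resize(t['pixels'][160:230,210:300],None,fx=6,fy=6,interpolation=2)
cv2.imwrite('pics/h4.png',f(b))
E
```

```text
19.5 [0.543  0.1039 0.1369] F [-0.05  0.05 -2.24] [ 0.003  0.019 -0.042] w 0.0109
tilt [[0.1048, 0.007], [0.9945, -0.002], [-0.0013, -1.0]]
per row [-0.0009 -0.0004 -0.0218] [0.0038 0.0135 0.0005] total mm [ -0.4  -0.2 -10.9] deg [0.11 0.4  0.01]
```

View pics/h3.png

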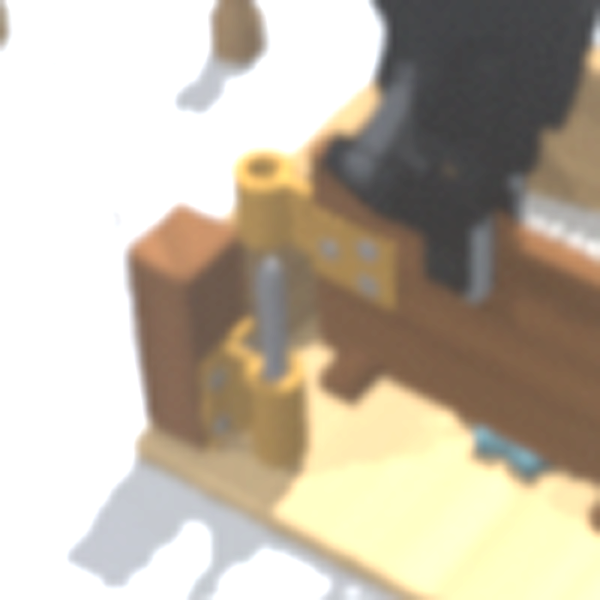

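View pics/h4.png

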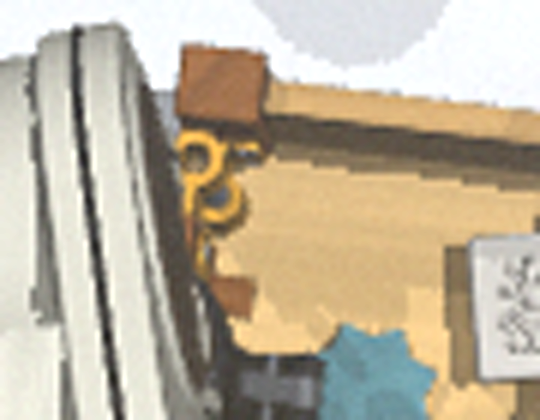

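Run:
```python
from h import *
s=cam('scene');t=cam('top')
S=lambda p:cr(200,180,6,p);T=lambda p:cr(210,160,6,p)
print(tri([t,s],[T((199,155)),S((264,168))]))
print('gk top/scene',onplane(t,[T((199,155))],.160),onplane(s,[S((264,168))],.160))
print('fk top',onplane(t,[T((221,197))],.06),'scene',onplane(s,[S((275,370))],.06))
print('pin top scene',onplane(s,[S((270,256))],.113))
o=np.array([.6308,.0937,0])
print('scene exp px axis',((proj(s,[o+[0,0,z] for z in(.06,.113,.13,.16)])-[200,180]+.5)*6-.5).round(1).tolist())
print('top exp px axis',((proj(t,[o+[0,0,z] for z in(.06,.113,.13,.16)])-[210,160]+.5)*6-.5).round(1).tolist())
```

```text
(array([0.63193689, 0.09250498, 0.15855193]), [0.0012319678673299063, 0.0012319678673297974])
gk top/scene [[0.63284768 0.09288203 0.16      ]] [[0.62981167 0.09353738 0.16      ]]
fk top [[0.63137849 0.09287714 0.06      ]] scene [[0.63081484 0.09403263 0.06      ]]
pin top scene [[0.6328306  0.08909507 0.113     ]]
scene exp px axis [[275.5, 369.4], [268.2, 266.0], [265.8, 231.1], [261.3, 167.4]]
top exp px axis [[219.0, 198.4], [207.7, 179.2], [203.9, 172.6], [196.7, 160.4]]
```

Call:
move_arm([
  [[-0.002, 0, -0.05, 0, 0.002, 0, 1]],
])

```text
clock: 19.78
eef_pos: [0.5466, 0.1048, 0.117]
tool_rot: [0.052, 0.999, 0.001, 0.009]
ft_force: [0.5, 0.2, 0.4]
grip_width: 0.011
```

```bash
python3 w.py 6; python3 go.py .5426 .1037 .09 84 1;python3 - <<'E'
from h import *
s=cam('scene')
f=lambda i:np.clip(i[:,:,::-1]*1.8,0,255).astype(np.uint8)
b=cv2.resize(s['pixels'][180:280,200:300],None,fx=6,fy=6,interpolation=2)[:600]
cv2.imwrite('pics/h5.png',f(b))
E
```

```text
20.0833 [0.5425 0.104  0.1126] F [-0.19  0.52 -2.31] [ 0.022 -0.004 -0.027] w 0.0114
tilt [[0.1049, 0.0072], [0.9945, -0.0018], [-0.0011, -1.0]]
per row [ 0.0001 -0.0005 -0.0452] [0.0035 0.0137 0.0007] total mm [  0.1  -0.3 -22.6] deg [0.1  0.41 0.02]
```

View pics/h5.png

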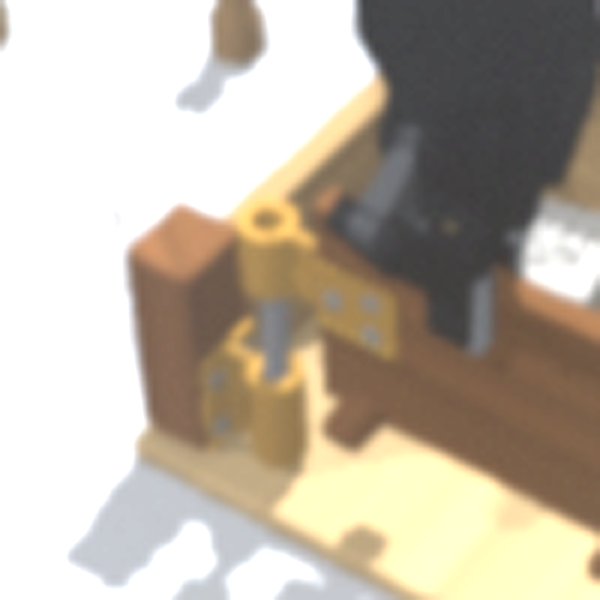

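Call:
move_arm([
  [[-0.001, 0, -0.03, 0, 0.003, 0, 1]],
])

```text
clock: 20.22
eef_pos: [0.5451, 0.1045, 0.1013]
tool_rot: [0.053, 0.999, 0.0, 0.007]
ft_force: [0.9, 0.7, -1.5]
grip_width: 0.0112
```

```bash
python3 w.py 6; python3 go.py .5426 .1037 .068 84 1
```

```text
20.5167 [0.5426 0.1041 0.0985] F [-0.01 -0.28 -1.45] [-0.009  0.04   0.045] w 0.0111
tilt [[0.1049, 0.007], [0.9945, -0.0016], [-0.0008, -1.0]]
per row [-0.0001 -0.0007 -0.061 ] [0.003  0.0133 0.0007] total mm [ -0.   -0.4 -30.5] deg [0.09 0.4  0.02]
```

Call:
move_arm([
  [[0, -0.001, -0.03, 0, 0.003, 0, 1]],
])

```text
clock: 20.6
eef_pos: [0.5454, 0.1042, 0.0869]
tool_rot: [0.052, 0.999, 0.0, 0.006]
ft_force: [-0.1, -0.3, -0.8]
grip_width: 0.011
```

```bash
python3 w.py 6; python3 go.py .5426 .1037 .068 84 1
```

```text
20.9 [0.543  0.1036 0.0842] F [ 0.27 -0.04 -1.92] [0.027 0.027 0.029] w 0.0106
tilt [[0.1049, 0.0062], [0.9945, -0.0014], [-0.0008, -1.0]]
per row [-0.0008  0.0001 -0.0324] [0.0028 0.0119 0.0008] total mm [ -0.4   0.1 -16.2] deg [0.08 0.36 0.02]
```

Call:
move_arm([
  [[0, 0, -0.022, 0, 0.003, 0, 1]],
])

```text
clock: 20.98
eef_pos: [0.545, 0.1041, 0.0756]
tool_rot: [0.053, 0.999, 0.0, 0.005]
ft_force: [-0.1, 0.4, -1.3]
grip_width: 0.0107
```

```bash
python3 w.py 6; python3 go.py .5426 .1037 .068 84 1;python3 - <<'E'
from h import *
s=cam('scene')
f=lambda i:np.clip(i[:,:,::-1]*1.8,0,255).astype(np.uint8)
b=cv2.resize(s['pixels'][190:280,210:300],None,fx=6,fy=6,interpolation=2)[:600]
cv2.imwrite('pics/h6.png',f(b))
E
```

```text
21.2833 [0.543  0.1036 0.0732] F [ 0.76  0.35 -1.75] [ 0.021 -0.002  0.001] w 0.0108
tilt [[0.1049, 0.0045], [0.9945, -0.0015], [-0.0011, -1.0]]
per row [-0.0007  0.0002 -0.0103] [0.0029 0.0085 0.0007] total mm [-0.4  0.1 -5.2] deg [0.09 0.26 0.02]
```

View pics/h6.png

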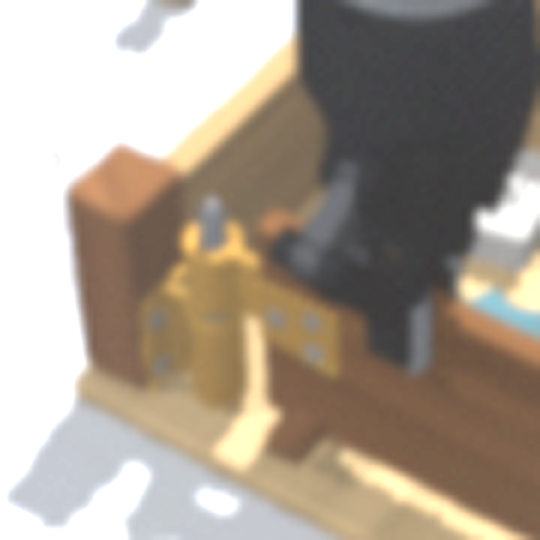

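Call:
move_arm([
  [[-0.001, 0, -0.007, 0, 0, 0, 1]],
])

```text
clock: 21.42
eef_pos: [0.5434, 0.1037, 0.0705]
tool_rot: [0.053, 0.999, -0.0, 0.003]
ft_force: [-0.4, -0.2, -1.6]
grip_width: 0.011
```

```bash
python3 w.py 5; python3 go.py .5426 .1037 .068 84 1
```

```text
21.6667 [0.5425 0.1036 0.0698] F [ 0.77  0.25 -1.57] [-0.043 -0.003 -0.022] w 0.011
tilt [[0.105, 0.0046], [0.9945, -0.0016], [-0.0011, -1.0]]
per row [ 0.0002  0.0002 -0.0035] [0.003  0.0088 0.0008] total mm [ 0.1  0.1 -1.8] deg [0.09 0.27 0.02]
```

Call:
move_arm([
  [[0, 0, -0.005, 0, 0, 0, 1]],
])

```text
clock: 21.75
eef_pos: [0.543, 0.1037, 0.0677]
tool_rot: [0.053, 0.999, -0.001, 0.003]
ft_force: [0.2, 0.2, -2.3]
grip_width: 0.0109
```

```bash
python3 w.py 5; python3 go.py .5426 .1037 .068 84 1
```

```text
22.0 [0.5425 0.1036 0.0673] F [ 0.44  0.99 -0.95] [-0.014 -0.055 -0.014] w 0.0108
tilt [[0.105, 0.0047], [0.9945, -0.0016], [-0.0011, -1.0]]
per row [0.0001 0.0003 0.0014] [0.0031 0.0089 0.0009] total mm [0.1 0.1 0.7] deg [0.09 0.27 0.03]
```

Call:
move_arm([
  [[0, 0, -0.002, 0, 0, 0, 1]],
])

```text
clock: 22.08
eef_pos: [0.5424, 0.1036, 0.0667]
tool_rot: [0.053, 0.999, -0.001, 0.002]
ft_force: [-3.6, 0.4, 5.7]
grip_width: 0.0109
```

```bash
python3 w.py 5; python3 go.py .5426 .1037 .067 84 1;python3 - <<'E'
from h import *
s=cam('scene');t=cam('top')
f=lambda i:np.clip(i[:,:,::-1]*1.8,0,255).astype(np.uint8)
b=cv2.resize(s['pixels'][190:290,210:350],None,fx=5,fy=5,interpolation=2)[:600]
cv2.imwrite('pics/h7.png',f(b))
b=cv2.resize(t['pixels'][160:280,210:330],None,fx=5,fy=5,interpolation=2)
cv2.imwrite('pics/h8.png',f(b))
print([get_obs()['ft_force'].round(2).tolist() for _ in range(2)])
E
```

```text
22.3333 [0.5424 0.1036 0.0668] F [-3.29  1.16  3.6 ] [ 0.005  0.248 -0.065] w 0.0109
tilt [[0.1049, 0.0049], [0.9945, -0.0015], [-0.0009, -1.0]]
per row [0.0003 0.0001 0.0005] [0.0028 0.0093 0.0007] total mm [0.2 0.1 0.2] deg [0.08 0.28 0.02]
[[-4.66, -0.21, 4.4], [-4.66, -0.21, 4.4]]
```

View pics/h7.png

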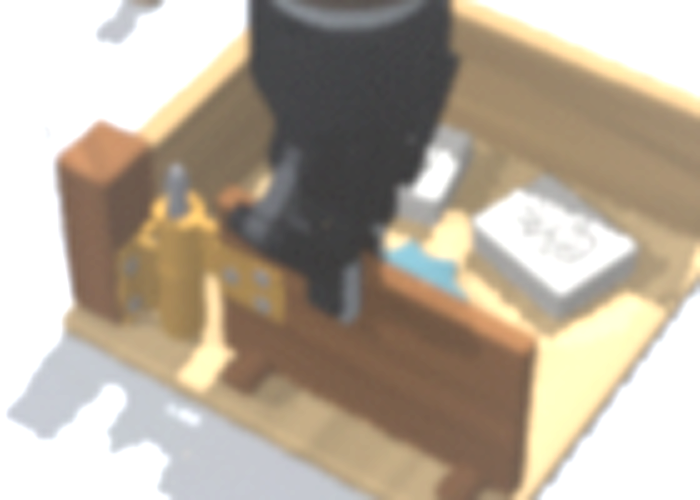

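View pics/h8.png

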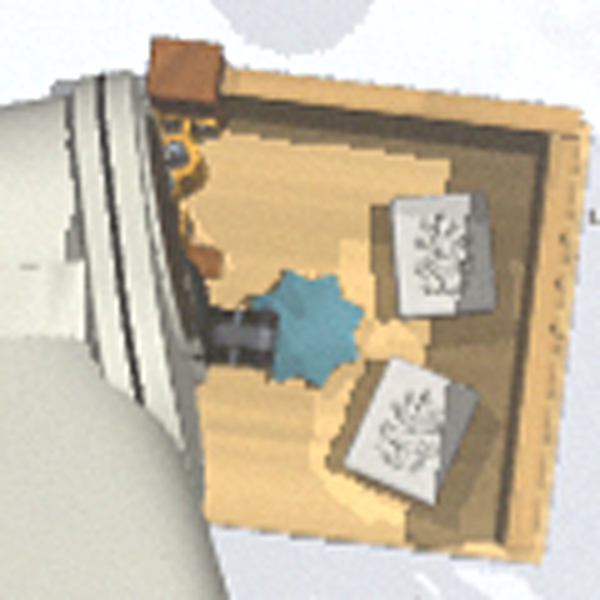

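Run:
```python
from h import *
s=cam('scene');S=lambda p:cr(210,190,5,p)
def ang(a,b,z):
    p=onplane(s,[S(a),S(b)],z); d=p[0]-p[1]; return p.round(4).tolist(),np.degrees(np.arctan2(d[1],d[0])).round(2),np.linalg.norm(d).round(4)
print('gate top near edge',ang((368,270),(528,352),.115))
print('board bottom near edge?',ang((268,370),(520,490),.02))
print('base',ang((68,330),(370,497),.012))
print('side wall top inner', ang((470,35),(700,130),.09))
```

```text
gate top near edge ([[0.5315, 0.1072, 0.115], [0.4569, 0.1166, 0.115]], np.float64(-7.18), np.float64(0.0752))
board bottom near edge? ([[0.5826, 0.1022, 0.02], [0.4575, 0.1099, 0.02]], np.float64(-3.53), np.float64(0.1253))
base ([[0.6776, 0.1181, 0.012], [0.514, 0.1371, 0.012]], np.float64(-6.61), np.float64(0.1647))
side wall top inner ([[0.5683, -0.0684, 0.09], [0.4502, -0.058, 0.09]], np.float64(-5.01), np.float64(0.1185))
```

Call:
move_arm([
  [[-0.001, 0, 0.001, 0, 0, 0, 1]],
])

```text
clock: 22.57
eef_pos: [0.5425, 0.1036, 0.0672]
tool_rot: [0.053, 0.999, -0.001, 0.003]
ft_force: [0.2, 0.7, -2.2]
grip_width: 0.0111
```

```bash
python3 w.py 6; python3 go.py .5426 .1037 .067 84 1; python3 w.py 4; python3 go.py .5426 .1037 .067 84 1;python3 - <<'E'
from h import *
s=cam('scene')
f=lambda i:np.clip(i[:,:,::-1]*1.8,0,255).astype(np.uint8)
b=cv2.resize(s['pixels'][205:265,225:285],None,fx=9,fy=9,interpolation=2)
cv2.imwrite('pics/h9.png',f(b))
b=cv2.resize(s['pixels'][110:300,200:380],None,fx=3,fy=3,interpolation=2)
cv2.imwrite('pics/h10.png',f(b))
E
```

```text
22.8667 [0.5422 0.1036 0.067 ] F [0.77 0.24 0.6 ] [-0.032 -0.26   0.013] w 0.0106
tilt [[0.105, 0.0051], [0.9945, -0.0014], [-0.0009, -1.0]]
per row [ 0.0008  0.0001 -0.    ] [0.0027 0.0098 0.0008] total mm [ 0.4  0.1 -0. ] deg [0.08 0.29 0.03]
23.0667 [0.5422 0.1036 0.0671] F [ 1.32  0.06 -0.56] [ 0.042 -0.375  0.024] w 0.0109
tilt [[0.105, 0.0052], [0.9945, -0.0014], [-0.0009, -1.0]]
per row [ 0.0007  0.0001 -0.0002] [0.0027 0.01   0.0009] total mm [ 0.4  0.1 -0.1] deg [0.08 0.3  0.03]
```

View pics/h9.png

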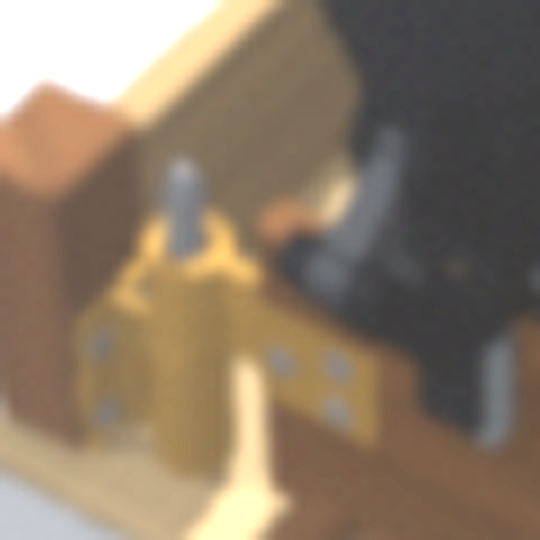

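View pics/h10.png

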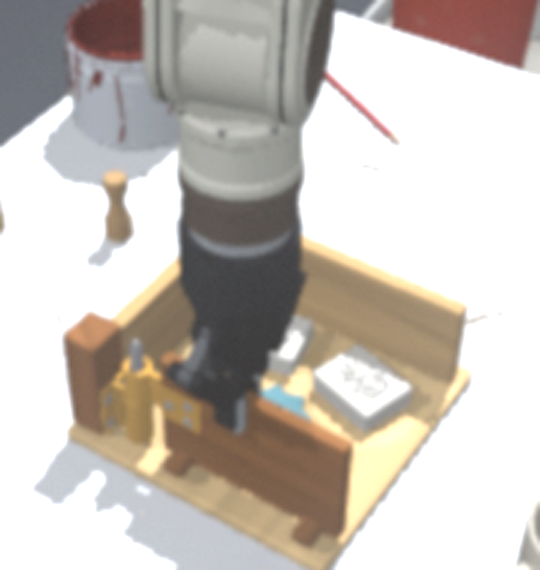

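```bash
python3 -c "
from workcell import *
print(job_done())"
```

```text
the job is handed in; nothing more can be done
None
```

I fitted the gate to the frame and handed the job in at about 23 s. The gripper still holds the gate closed. `job_done` gives no verdict, so these results come from my own checks.

**What I did:** I put the pin in the frame's knuckle, let it go and lifted clear. Then I gripped the gate at its top edge, turned it from about -10.6° to the frame's -6°, and lowered its knuckle over the pin until the two knuckles met.

**Last checks:**
- **Pin:** its top was about 1 pixel from where a fully home pin should appear.
- **Knuckles:** the barrels look continuous in the picture. The vertical force went from about -2 N to +4 N on contact, and I then backed off slightly to almost no load. The holes look in line to about 1 mm.
- **Gate angle:** the tool puts the gate's yaw at -6°. Edges measured in the picture gave -3.5° to -7.2° for the gate and -5.0° to -6.6° for the frame.
- **Gate upright:** the tool tilt is within 0.001–0.002 rad of what it was when I gripped the upright gate. That puts the feet about 8 mm above the base board by calculation; I did not measure this directly.

**What failed or disagreed:**
- **First pin grasp missed:** the fingers closed only on the pin's tip (3 mm opening). In the pictures the fingertips stood about 30–40 mm higher than the reported TCP height implied. I opened, went lower and gripped again, then used heights relative to each grasp.
- **Camera mismatch:** the two cameras differed by up to about 3 mm on the gate's knuckle, so I used the average.

The jar and stamp were not approached.

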